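# Screw a hose elbow into a fitting clamped at a slant in the bench vise

## Robot

A 7-joint arm with a two-finger parallel gripper is mounted at the origin on the work surface. World frame = base frame: x ahead of the robot, y to its left, z up, the work surface at z = 0. Lengths are in m, angles in rad, forces in N, time in s.
With the tool pointing down it reaches from about 0.4 to 0.875 m from the base axis. Payload 19.3 kg.
Tool frame: the origin (TCP) lies at the centre of the arm's flange, where the gripper is bolted on; the fingertips stand 173 mm ahead of it and the grasp point (between the pads) lies 155 mm ahead of it (bot.grip_point_offset is the distance from the TCP to the grasp point, in m); z points along the fingers, x is the direction in which the jaws open and shut, and the axes are right-handed (so a half turn about z gives the same grasp; the last joint's range is limited). The gripper opens to 85 mm and grips with 20 to 120 N. Pads are 22 mm wide; open, the fingers measure 114 mm over their backs; the gripper's body (76 mm by 85 mm) begins 54 mm behind the grasp point. The pads swing forward as they close: fully open they stand 13 mm farther back than shut.
Start: joints at [1.119, 0.521, -0.036, 1.599, 0.021, 1.021, -0.113], TCP at [0.233, -0.58, 0.405] pointing down, gripper open.
Joint ranges: [-2.91, 2.91], [-0.3, 2.13], [-1.5, 1.42], [0.17, 2.43], [-1.26, 4.41], [0.16, 1.93], [-2.52, 2.52]. Speed limits (rad/s): [1.89, 1.89, 2.39, 2.39, 3.01, 3.01, 3.01].

## Interface

Orientations are given as [roll, pitch, yaw] about the fixed x, y, z axes, in that order (R = Rz(yaw) Ry(pitch) Rx(roll)).
In Python, from workcell import bot gives the robot as it stands.
- The arm moves only by the tool step_arm, never from a script. Its argument "plan" is a list that holds one entry, the list of rows, each a list of 4 numbers: the shift along the world's x, y, z in cm, then the turn about the world's z in rad. A call has 1 to 12 rows; each row is the pose to reach, as a shift and turn from the pose measured when the call began; what a row does not reach only later rows make up. A row lasts 1/12 s, in which the tool goes at most 41.7 mm and 7.16 degrees, less where a joint would pass 70% of its speed; a pose out of reach is approached as far as the arm can. A call with a gripper value outside its range is refused whole. "jaw" is the closure, from 0 (fully open) to 1 (shut), set as the call begins (left out, the last holds). The fingers move at their own pace and stop on an object; "force" is the grip in N (left out, the last holds). Time passes only in rows, so rows that repeat a pose let the fingers close. It gives the time, the measured TCP pose, the force and the opening at its end, in the units of the state.
- bot.observe(): the state, without advancing time (a new reading comes with each control period).
- bot.grab_frame(name): name is "scene" or "side" or "wrist"; returns a dict with "pixels" (480x640x3 uint8, blue, green, red), "mtx" (3x3 intrinsics, pixels), "k1" (the pictures are not rectified: a ray, as slopes to the right and down, at radius r is drawn at 1 + k1 r^2 times it, then the intrinsics apply), "R" (3x3) and "t" (3): a world point X has camera coordinates R X + t. Camera axes: x right, y down, z forward; pixel columns grow to the right and rows downward; lengths in m; the calibration is good to about 2 mm. A picture is of the moment at which its call begins. There is no depth.
- bot.job_done(): hands the job in, once; it reports no verdict.
The state is a dict: "clock": time; "qpos": joint angles; "qd": joint speeds; "joint_efforts": joint torques, N m; "position": TCP position; "tool_rot": TCP orientation; "force": force on the tool from outside, world axes, zero at the start; "moment": the same for the moment, N m; "grip_width": finger opening in m.
Only numpy, scipy, OpenCV 4.12 (cv2) and the standard library are available. Lean on these libraries where they do the work, as an engineer would, in place of code of your own. Each camera call takes 0.05 s, during which the arm holds its last target.

## Task

Take the elbow fitting out of the wooden rack, seat its tail fully in the slanting fitting clamped in the vise, and screw it in clockwise, by less than a quarter turn, until it tightens and its barbed outlet stands over the pointer tab. Do not screw it on past the pointer; then let go, leaving the straight fitting in the rack and the other things where they are.

Things in the scene. Friction and masses are not known exactly. Their poses are not given: they have to be found in the camera images.
- elbow: Loose hose elbow, 0.3 kg (sizes in mm). Origin: centre of its flange's underside (40 wide, 6 thick). z up: square body 32 x 32 from 6 to 48 above the origin, grip its y faces. x: direction of the barbed outlet (28 thick, centred at z 31). Below the flange a tail 26 (x) by 16 (y), 29 long, last 8 stepped to 19 x 9. Starts in a rack hole, flange on the wood, outlet roughly to +x.
- elbow_outlet (a point): Centre of the open end of the elbow's barbed outlet, at (76, 0, 31) mm in the elbow's frame.
- nipple: Bystander: loose straight steel hose fitting with the same flange and tail, a square body to 34 mm height and a barb pointing straight up, 94 mm above the flange's underside, where its origin is. It stands in the rack's other hole.
- rack: Fixed wooden block 250 x 90 x 45 mm, long side along its x, origin at the centre of its underside; two round holes 34 mm wide and 36 mm deep at x = -75 and +75 mm.
- vise: Fixed blue bench vise, origin under its centre; jaw faces square to its y, jaw tops 135 mm high and 110 mm wide along its x, screw with cross handle towards its -y side, reaching to y = -170 mm.
- coupling: Fixed dark steel female fitting in the vise (sizes in mm). Origin on its axis, 186 above the bench, where the sleeve's top lies at sleeve value 0. z: outwards along the axis, 25 degrees from vertical, leaning to the vise's +x. x: direction of the pointer tab, a flat bar 10 wide reaching 92 from the axis, 12 below the origin. Collar 64 wide, its top 10 below the origin.
- sleeve (a joint): Turning of the brass sleeve in the fitting, rad, clockwise from above. Starts between 0.1 and 0.6, stays where left. Sinks 3 mm per rad along the axis. Resistance rises steadily: 0.38 N m at 0.1 rad, 0.63 at 1.5, 0.68 at 1.8. At 1.5, the tight setting, the sleeve's x lies over the pointer; above 1.8 is too far.
- sleeve_mouth (a point): Centre of the upper face of the brass sleeve (40 x 30 mm); its frame turns with the sleeve, z outwards along the axis. Rectangular mouth through the sleeve (34 mm deep), 28.4 mm along x by 18.4 along y, 2 mm chamfer. The elbow's tail fits with elbow x along sleeve +x (ends over the pointer) or -x (wrong, ends opposite); its flange rests on this face.
- hammer: Bystander: loose hammer lying on the bench, origin under its handle.
- bracket: Bystander: loose bent sheet-aluminium bracket, base 80 x 110, upright 70 mm high at its +x edge, origin under the base's centre.

How it is judged:
By the outcome, as a careful person would: the job done as asked, in the order asked, and still so for the second after the job is handed in, with the robot touching nothing.
It also fails if it takes over 45 s, if anything falls off the work surface, if the arm or the gripper's body presses on something with over 40 N, if the wrist force passes 120 N, or if a joint passes its speed limit or range.

## Working session

There is one attempt and no reset: what is moved stays moved. The work goes in short steps, Python scripts to look and compute and a tool call to move; the robot and the scene stay as the last step left them, time stands still between calls to the robot, and variables do not carry over. Pictures are saved under pics/ and viewed, and the job is handed in when it is done.

Besides the shell and the picture viewer there is one more tool, called after "Call:" by a JSON object that holds its "method" and its "body", one argument or row to a line. step_arm: Moves the arm, as the interface text tells. Its arguments: {"type":"object","properties":{"plan":{"type":"array"},"jaw":{"type":"number"},"force":{"type":"number"}},"required":["plan"]}

```bash
mkdir -p pics; ls; cat > h.py <<'E'
import numpy as np, cv2, pickle
from workcell import bot
def snap(name,tag):
    f=bot.grab_frame(name); img=np.array(f["pixels"],np.uint8)
    cv2.imwrite(f"pics/{tag}.png",img); pickle.dump({k:np.array(f[k]) for k in("mtx","k1","R","t")},open(f"pics/{tag}.pkl","wb")); return f
E
python3 - <<'E'
from h import *
s=bot.observe(); print({k:np.round(v,3) for k,v in s.items()}, bot.grip_point_offset)
for n in("scene","side","wrist"):
    f=snap(n,n+"0"); print(n,np.round(f["mtx"],1).tolist(),f["k1"],np.round(-np.array(f["R"]).T@f["t"],3))
E
```

```text
pics
{'clock': np.float64(0.0), 'qpos': array([ 1.119,  0.522, -0.036,  1.6  ,  0.021,  1.021, -0.113]), 'qd': array([ 0.001, -0.001, -0.   , -0.001, -0.   , -0.002,  0.002]), 'joint_efforts': array([ 1.0000e-03, -9.2711e+01,  1.9800e+00, -3.6993e+01,  1.8000e-02,
        8.0000e-03, -0.0000e+00]), 'position': array([ 0.233, -0.58 ,  0.404]), 'tool_rot': array([ 3.142e+00,  1.000e-03, -1.189e+00]), 'force': array([ 0.427, -0.858,  0.12 ]), 'moment': array([-0.044, -0.032, -0.017]), 'grip_width': np.float64(0.085)} 0.1547
scene [[608.2, 0.0, 321.5], [0.0, 608.2, 230.0], [0.0, 0.0, 1.0]] -0.1736074298497003 [1.572 0.485 0.981]
side [[507.8, 0.0, 315.4], [0.0, 507.8, 229.5], [0.0, 0.0, 1.0]] -0.14699650029461964 [0.402 0.668 0.981]
wrist [[372.9, 0.0, 320.2], [0.0, 372.9, 243.3], [0.0, 0.0, 1.0]] -0.011092560886275733 [ 0.302 -0.551  0.374]
```

View pics/scene0.png

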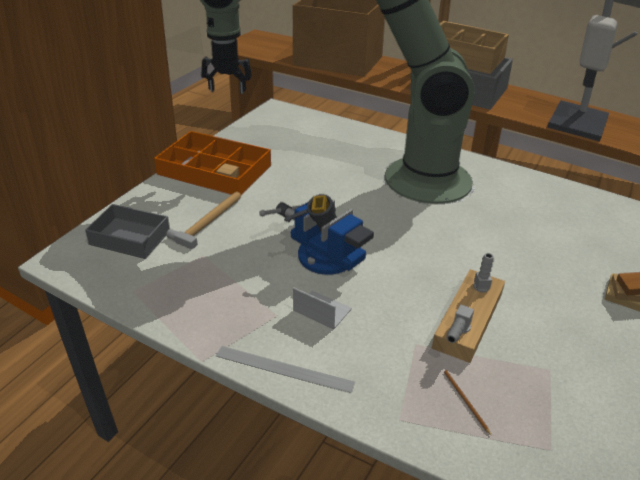

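View pics/side0.png

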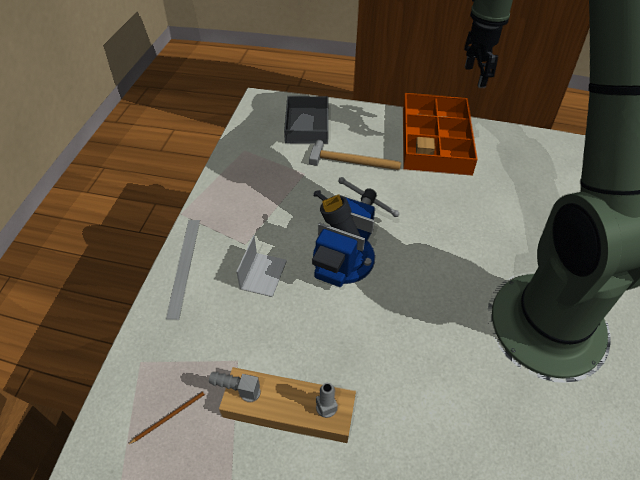

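View pics/wrist0.png

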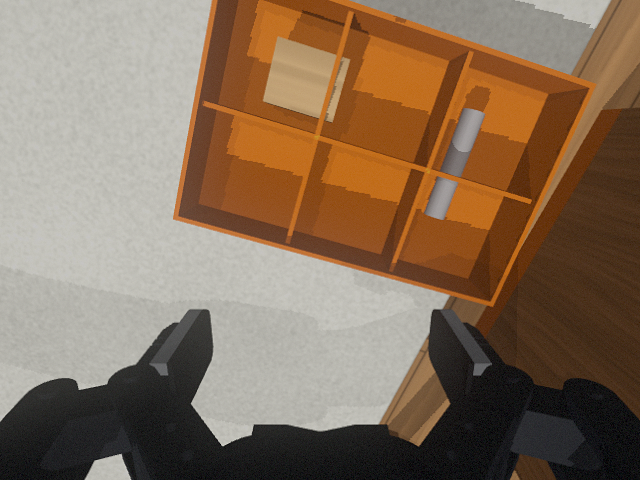

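```bash
python3 - <<'E'
from h import *
a=cv2.imread("pics/scene0.png");b=cv2.imread("pics/side0.png")
cv2.imwrite("pics/c1.png",cv2.resize(a[180:280,250:385],(800,593),interpolation=cv2.INTER_CUBIC))
cv2.imwrite("pics/c2.png",cv2.resize(b[165:290,280:430],(720,600),interpolation=cv2.INTER_CUBIC))
cv2.imwrite("pics/c3.png",cv2.resize(a[245:365,420:520],(500,600),interpolation=cv2.INTER_CUBIC))
cv2.imwrite("pics/c4.png",cv2.resize(b[355:450,170:370],(800,380),interpolation=cv2.INTER_CUBIC))
E
```

```text
(no output)
```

View pics/c1.png

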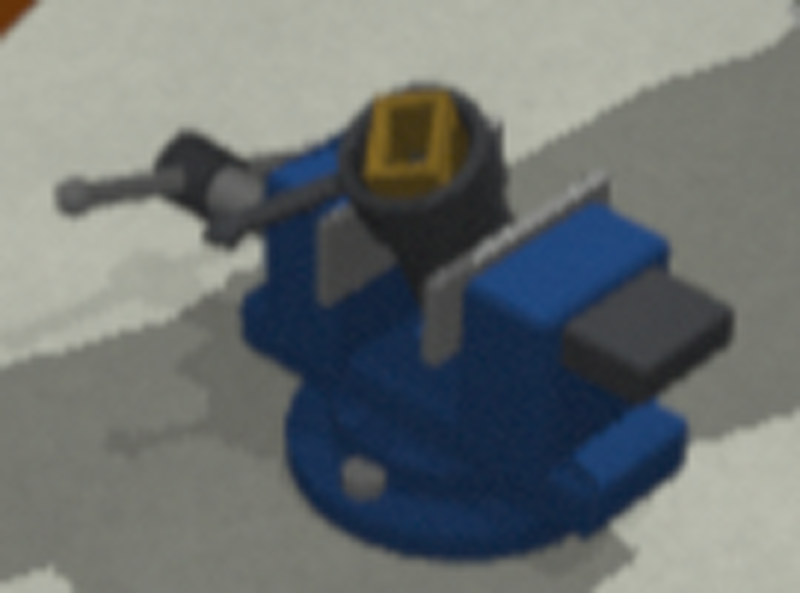

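View pics/c2.png

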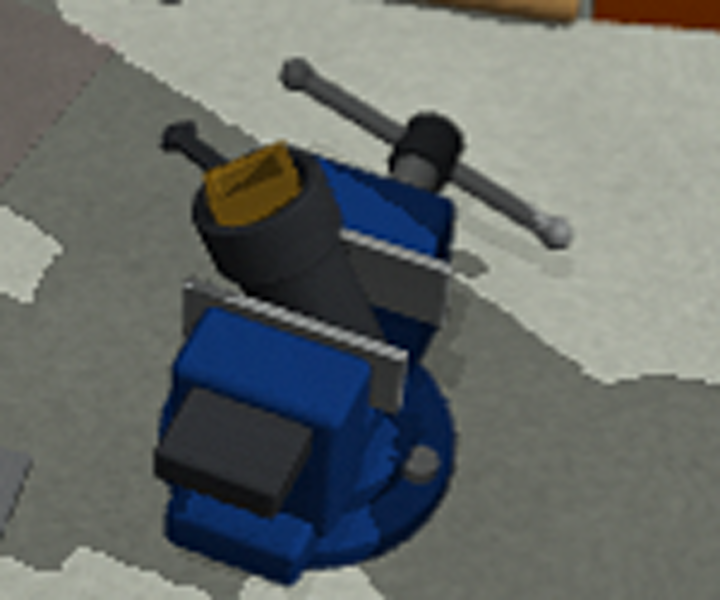

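View pics/c3.png

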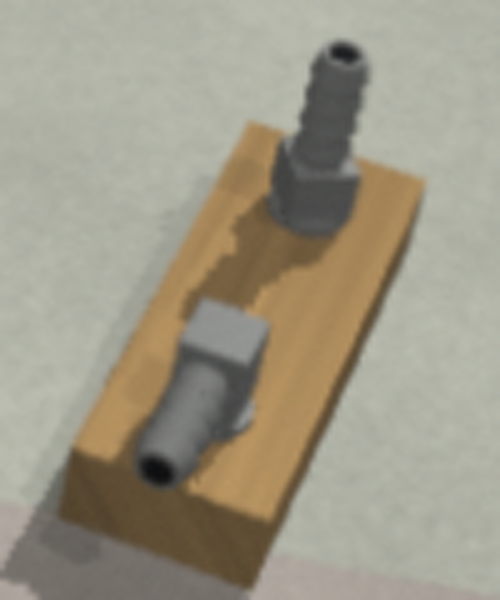

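View pics/c4.png

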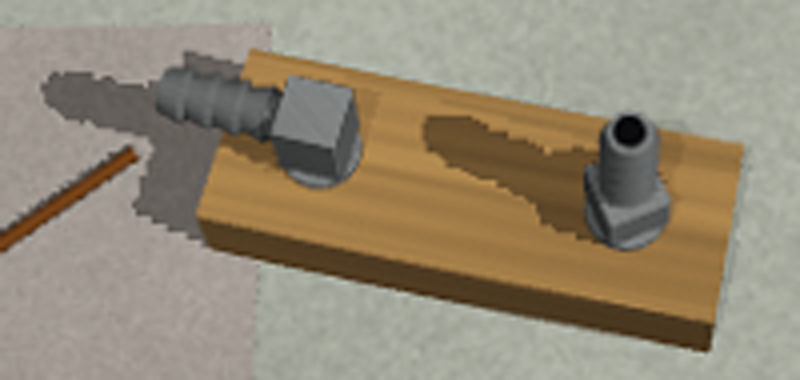

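```bash
python3 - <<'E'
from h import *
a=cv2.imread("pics/scene0.png");b=cv2.imread("pics/side0.png")
cv2.imwrite("pics/c5.png",cv2.resize(a[188:228,280:340],(780,520),interpolation=cv2.INTER_CUBIC))
cv2.imwrite("pics/c6.png",cv2.resize(b[185:225,310:360],(750,600),interpolation=cv2.INTER_CUBIC))
E
```

```text
(no output)
```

View pics/c5.png

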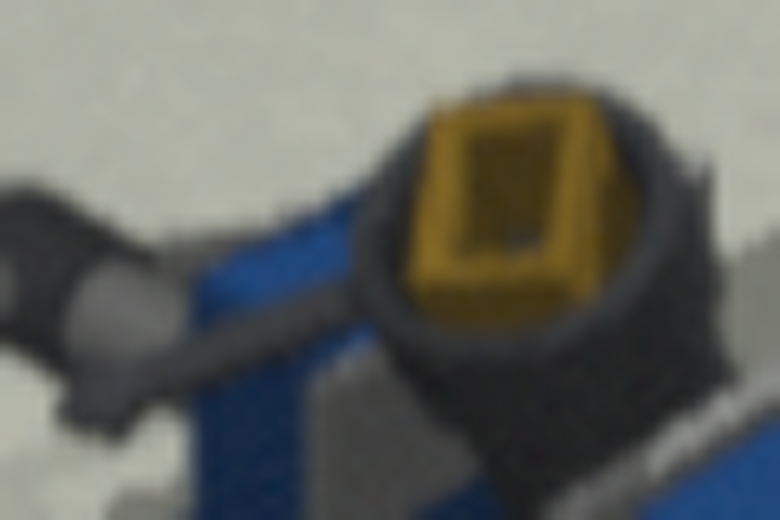

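View pics/c6.png

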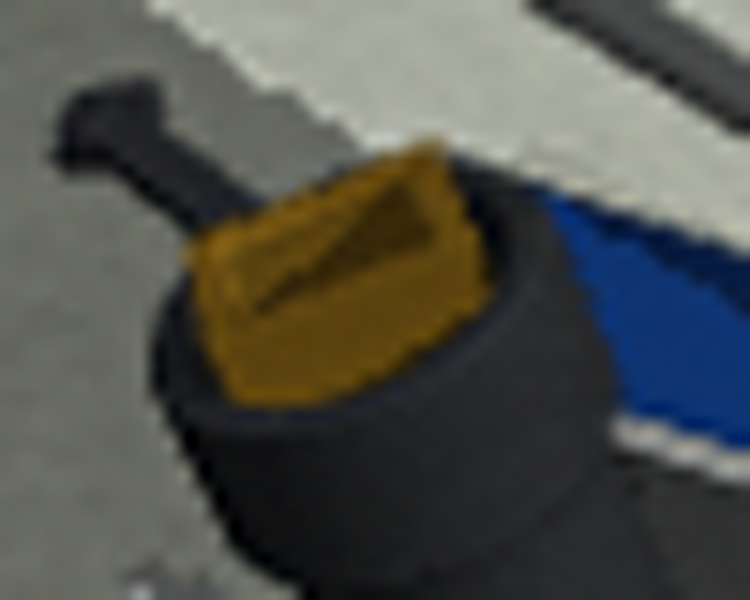

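```bash
cat >> h.py <<'E'
def cam(tag): return pickle.load(open(f"pics/{tag}.pkl","rb"))
def proj(c,X):
    p=np.atleast_2d(X)@c["R"].T+c["t"]; s=p[:,:2]/p[:,2:]; r2=(s**2).sum(1,keepdims=True)
    s=s*(1+c["k1"]*r2); return s@c["mtx"][:2,:2].T+c["mtx"][:2,2]
def Rz(a): return np.array([[np.cos(a),-np.sin(a),0],[np.sin(a),np.cos(a),0],[0,0,1.]])
def Ry(a): return np.array([[np.cos(a),0,np.sin(a)],[0,1,0],[-np.sin(a),0,np.cos(a)]])
def ray(c,uv):
    from scipy.optimize import fsolve
    s=(np.array(uv,float)-c["mtx"][:2,2])/c["mtx"][0,0]; q=s.copy()
    for _ in range(30): q=s/(1+c["k1"]*(q**2).sum())
    d=c["R"].T@np.r_[q,1]; return -c["R"].T@c["t"], d
def atz(c,uv,z):
    o,d=ray(c,uv); return o+d*(z-o[2])/d[2]
E
cat > fit.py <<'E'
from h import *
from scipy.optimize import least_squares
A=cam("scene0");B=cam("side0")
f5=lambda x,y:(280+x/13-.5+.5/13,188+y/13-.5)
f6=lambda x,y:(310+x/15-.5,185+y/15-.5)
f1=lambda x,y:(250+x/5.926-.4,180+y/5.926-.4)
f2=lambda x,y:(280+x/4.8-.4,165+y/4.8-.4)
# vise jaw tops z=.135
for nm,c,u,v in (("scene jaw",A,f1(430,285),f1(607,180)),("side jaw",B,f2(185,288),f2(405,355))):
    P=atz(c,u,.135);Q=atz(c,v,.135);print(nm,P.round(3),Q.round(3),np.linalg.norm(P-Q).round(3),np.arctan2(*(P-Q)[1::-1]).round(3))
sc=[f5(435,103),f5(590,98),f5(578,285),f5(412,272)]
sd=[f6(192,245),f6(435,148)]
def frame(p):
    a,pt=p[2],p[3]
    return Rz(a)@Ry(np.radians(25))@Rz(pt)   # coupling frame, x pointer
def model(p):
    O=np.array([p[0],p[1],.186]);R=frame(p);s=p[4]
    Rs=R@Rz(1.5-s);M=O-R[:,2]*.003*s
    cor=[M+Rs@np.array([sx*.02,sy*.015,0]) for sx,sy in((1,1),(1,-1),(-1,-1),(-1,1))]
    tip=O+R@np.array([.092,0,-.012])
    return O,R,Rs,M,np.array(cor),tip
E
python3 fit.py
```

```text
scene jaw [ 0.556 -0.069  0.135] [ 0.454 -0.042  0.135] 0.106 -0.257
side jaw [ 0.554 -0.065  0.135] [ 0.448 -0.047  0.135] 0.108 -0.17
```

```bash
cat >> fit.py <<'E'
# sleeve +x toward scene camera. scene corners: near ones are BL,BR. +x,+y: y = left when facing +x => world +y = image right in scene
tipA=f5(95,395);tipB=f6(105,125)
def res(p):
    O,R,Rs,M,c,tip=model(p)
    a=proj(A,c)-np.array([sc[2],sc[3],sc[0],sc[1]])   # (+,+)=BR,(+,-)=BL,(-,-)=TL,(-,+)=TR
    b=proj(B,c)[[1,2]]-np.array(sd)   # (+,-): left ; (-,-): top
    t=np.r_[proj(A,tip)[0]-tipA,proj(B,tip)[0]-tipB]*.5
    return np.r_[a.ravel(),b.ravel(),t,(p[2]+.21)/.03]
p=least_squares(res,[.52,-.1,-.21,-1.2,.35]).x
print(p.round(3),"res",res(p).round(2))
O,R,Rs,M,c,tip=model(p)
print("M",M.round(4),"axis",R[:,2].round(3),"sx",Rs[:,0].round(3),"sy",Rs[:,1].round(3),"tip",tip.round(3))
E
python3 fit.py
```

```text
scene jaw [ 0.556 -0.069  0.135] [ 0.454 -0.042  0.135] 0.106 -0.257
side jaw [ 0.554 -0.065  0.135] [ 0.448 -0.047  0.135] 0.108 -0.17
[ 0.531 -0.094 -0.213 -0.622  0.316] res [-0.39 -0.99  0.11  0.75  0.48 -0.    0.66 -0.42 -0.22  0.32  0.32  0.11
 -1.56  0.35 -0.71 -0.98 -0.09]
M [ 0.531  -0.0939  0.1851] axis [ 0.413 -0.089  0.906] sx [ 0.862  0.359 -0.358] sy [-0.293  0.929  0.225] tip [ 0.581 -0.16   0.144]
```

```bash
python3 - <<'E'
from h import *
a=cv2.imread("pics/scene0.png");b=cv2.imread("pics/side0.png")
cv2.imwrite("pics/c7.png",cv2.resize(a[298:348,440:490],(600,600),interpolation=cv2.INTER_CUBIC))
cv2.imwrite("pics/c8.png",cv2.resize(b[365:410,200:270],(770,495),interpolation=cv2.INTER_CUBIC))
E
```

```text
(no output)
```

View pics/c7.png

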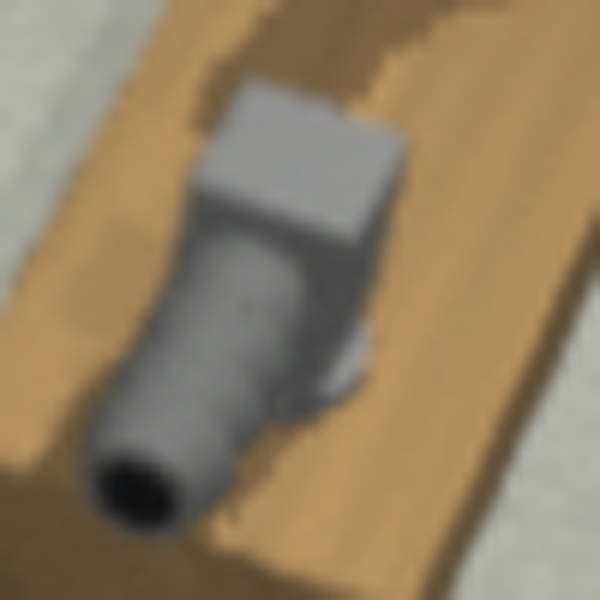

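View pics/c8.png

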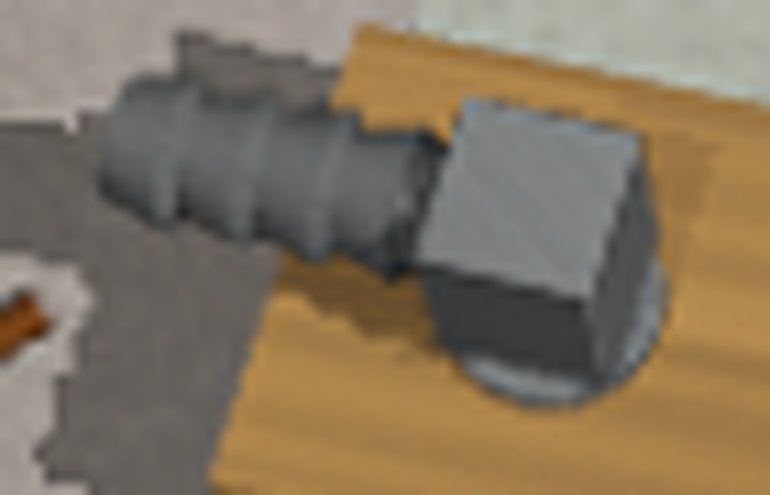

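```bash
cat > elb.py <<'E'
from h import *
from scipy.optimize import least_squares
A=cam("scene0");B=cam("side0")
a=[(440+x/12-.5,298+y/12-.5) for x,y in((248,78),(408,145),(355,238),(190,183))] # -x-y? 
b=[(200+x/11-.5,365+y/11-.5) for x,y in((468,98),(640,135),(583,298),(415,260))]
PA=np.array([atz(A,u,.093) for u in a]);PB=np.array([atz(B,u,.093) for u in b])
for P in(PA,PB):
    print(P.mean(0).round(4),[np.linalg.norm(P[i]-P[(i+1)%4]).round(4) for i in range(4)])
d=PA[3]-PA[0]+PA[2]-PA[1]; print("x az from scene",np.arctan2(d[1],d[0]).round(3)); d=PB[0]-PB[1]+PB[3]-PB[2];print(np.arctan2(d[1],d[0]).round(3))
E
python3 elb.py
```

```text
[0.6107 0.3097 0.093 ] [np.float64(0.0311), np.float64(0.0274), np.float64(0.0304), np.float64(0.031)]
[0.6077 0.3097 0.093 ] [np.float64(0.0307), np.float64(0.0306), np.float64(0.0295), np.float64(0.0305)]
x az from scene -0.013
-0.0
```

Call:
{"method": "step_arm", "body": {
  "plan": [
    [[2,4,4,0],[4,8,7.5,-0.1],[37.6,89,7.5,-0.38],[37.6,89,7.5,-0.38],[37.6,89,7.5,-0.38],[37.6,89,7.5,-0.38],[37.6,89,7.5,-0.38],[37.6,89,7.5,-0.38],[37.6,89,7.5,-0.38],[37.6,89,7.5,-0.38],[37.6,89,7.5,-0.38],[37.6,89,7.5,-0.38]]
  ],
  "jaw": 0.2,
  "force": 30
}}

```text
clock: 1.15
position: [0.4204, -0.14, 0.4682]
tool_rot: [-3.141, 0.001, -1.569]
force: [0.9, -0.5, -0.5]
grip_width: 0.0683
```

Call:
{"method": "step_arm", "body": {
  "plan": [
    [[18.9,45,0,0],[18.9,45,0,0],[18.9,45,0,0],[18.9,45,0,0],[18.9,45,0,0],[18.9,45,0,0],[18.9,45,0,0],[18.9,45,0,0],[18.9,45,0,0],[18.9,45,0,0],[18.9,45,0,0],[18.9,45,0,0]]
  ]
}}

```text
clock: 2.15
position: [0.6097, 0.3132, 0.4675]
tool_rot: [3.141, 0.001, -1.568]
force: [0.4, -0.2, 1.2]
grip_width: 0.0686
```

```bash
python3 - <<'E'
from h import *
s=bot.observe();print(s['clock'],s['position'].round(4),s['tool_rot'].round(3),s['qpos'].round(3))
f=snap("wrist","w1")
E
```

```text
2.15 [0.6097 0.3132 0.4675] [ 3.141e+00  1.000e-03 -1.568e+00] [-0.34   0.593 -0.372  1.33   0.214  1.257 -2.287]
```

View pics/w1.png

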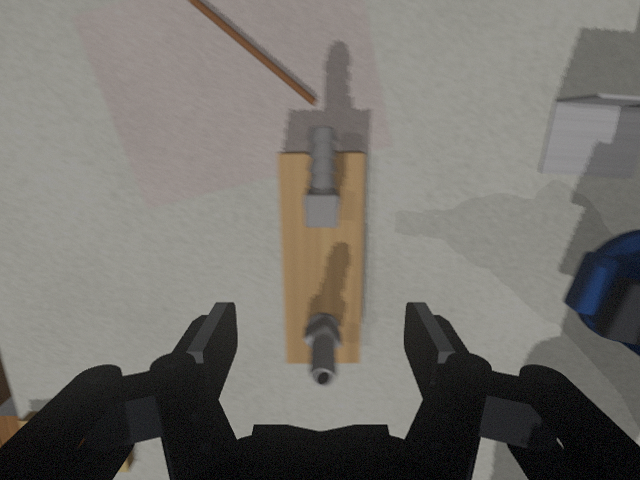

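```bash
python3 - <<'E'
from h import *
c=cam("w1")
cs=[atz(c,u,.093) for u in((306,195),(336,195),(339,225),(306,226))]
print(np.round(cs,4), np.mean(cs,0).round(4)); print(atz(c,(322,134),.076))
E
```

```text
[[0.6248 0.3272 0.093 ]
 [0.6249 0.2993 0.093 ]
 [0.5962 0.2959 0.093 ]
 [0.5951 0.3274 0.093 ]] [0.6103 0.3124 0.093 ]
[0.67917171 0.31245688 0.076     ]
```

Call:
{"method": "step_arm", "body": {
  "plan": [
    [[0,-0.2,-20,0],[0,-0.2,-20,0],[0,-0.2,-20,0],[0,-0.2,-20,0],[0,-0.2,-20,0],[0,-0.2,-21.5,0],[0,-0.2,-23.3,0],[0,-0.2,-23.3,0]]
  ]
}}

```text
clock: 2.87
position: [0.6093, 0.3154, 0.231]
tool_rot: [3.136, 0.002, -1.564]
force: [-1.2, -0.4, 0.2]
grip_width: 0.0688
```

```bash
python3 - <<'E'
from h import *
s=bot.observe();print(s['clock'],s['position'].round(4),s['tool_rot'].round(3),s['force'].round(1))
f=snap("scene","s2");g=snap("side","d2")
a=cv2.imread("pics/s2.png")[260:380,400:540];b=cv2.imread("pics/d2.png")[320:430,170:310]
cv2.imwrite("pics/v2.png",np.hstack([cv2.resize(a,(400,343)),cv2.resize(b,(400,343))]))
E
```

```text
2.8667 [0.6093 0.3154 0.231 ] [ 3.136e+00  2.000e-03 -1.564e+00] [-1.2 -0.4  0.2]
```

View pics/v2.png

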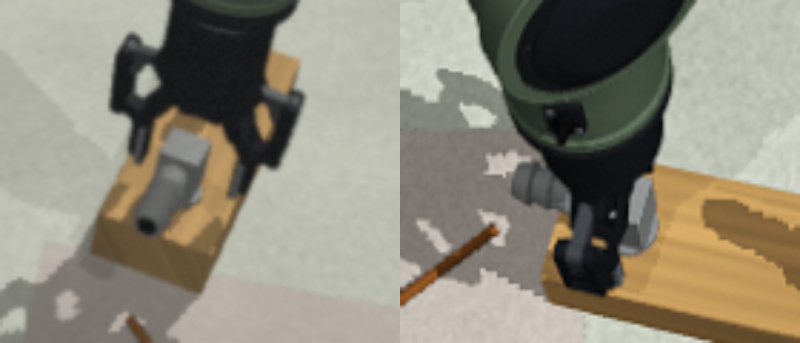

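Call:
{"method": "step_arm", "body": {
  "plan": [
    [[0,-0.4,0.4,-0.007],[0,-0.4,0.4,-0.007],[0,-0.4,0.4,-0.007]]
  ]
}}

```text
clock: 3.22
position: [0.6107, 0.3117, 0.2405]
tool_rot: [-3.141, 0.005, -1.572]
force: [0.5, -0.1, -0.2]
grip_width: 0.0683
```

Call:
{"method": "step_arm", "body": {
  "plan": [
    [[0,0,0,0],[0,0,0,0],[0,0,0,0],[0,0,0,0]]
  ],
  "jaw": 1,
  "force": 30
}}

```text
clock: 3.55
position: [0.6109, 0.3117, 0.241]
tool_rot: [-3.14, 0.004, -1.572]
force: [-1.8, -1.1, 7.1]
grip_width: 0.0317
```

```bash
python3 - <<'E'
from h import *
s=bot.observe();print(s['clock'],s['position'].round(4),s['tool_rot'].round(3),s['force'].round(1),s['moment'].round(2),s['grip_width'])
f=snap("scene","s3");g=snap("side","d3")
a=cv2.imread("pics/s3.png")[260:380,400:540];b=cv2.imread("pics/d3.png")[320:430,170:310]
cv2.imwrite("pics/v3.png",np.hstack([cv2.resize(a,(400,343)),cv2.resize(b,(400,343))]))
E
```

```text
3.55 [0.6109 0.3117 0.241 ] [-3.14   0.004 -1.572] [-1.8 -1.1  7.1] [-0.44  0.24  0.06] 0.03173161738252554
```

View pics/v3.png

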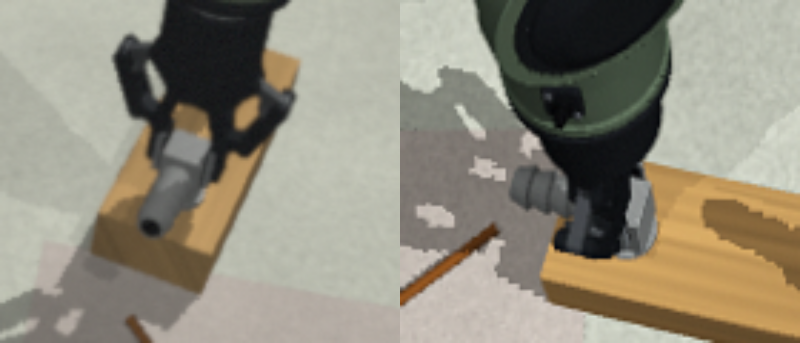

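```bash
python3 - <<'E'
from h import *
c=cam("w1")
cs=np.array([atz(c,u,.045) for u in((278,152),(366,152),(359,362),(287,362))])
print(cs.round(4)); print(cs.mean(0), (cs[0]+cs[1])/2-(cs[2]+cs[3])/2)
E
```

```text
[[0.6608 0.3574 0.045 ]
 [0.6611 0.2671 0.045 ]
 [0.4109 0.2658 0.045 ]
 [0.4106 0.354  0.045 ]]
[0.53585077 0.31105213 0.045     ] [0.25023079 0.00238527 0.        ]
```

Call:
{"method": "step_arm", "body": {
  "plan": [
    [[0,0,0.7,0],[0,0,1.4,0],[0,0,1.4,0],[0,0,1.4,0]]
  ]
}}

```text
clock: 3.98
position: [0.6109, 0.3118, 0.2556]
tool_rot: [-3.14, 0.005, -1.572]
force: [0.6, 0.2, -2.4]
grip_width: 0.0314
```

Call:
{"method": "step_arm", "body": {
  "plan": [
    [[0.5,0,0,0],[1.0,0,0,0],[1.5,0,0,0],[1.5,0,0,0]]
  ]
}}

```text
clock: 4.32
position: [0.6262, 0.3114, 0.255]
tool_rot: [-3.141, 0.004, -1.572]
force: [-2.9, -2.7, -0.1]
grip_width: 0.0314
```

```bash
python3 - <<'E'
from h import *
s=bot.observe();print(s['clock'],s['position'].round(4),s['tool_rot'].round(3),s['force'].round(1),s['moment'].round(2),s['grip_width'])
f=snap("scene","s4");g=snap("side","d4")
a=cv2.imread("pics/s4.png")[260:380,400:540];b=cv2.imread("pics/d4.png")[320:430,170:310]
cv2.imwrite("pics/v4.png",np.hstack([cv2.resize(a,(400,343)),cv2.resize(b,(400,343))]))
E
```

```text
4.3167 [0.6262 0.3114 0.255 ] [-3.141  0.004 -1.572] [-2.9 -2.7 -0.1] [-0.62  0.73  0.01] 0.031435762955713833
```

View pics/v4.png

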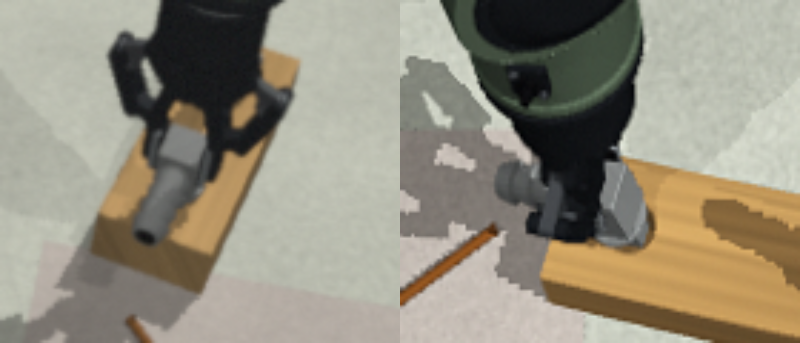

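Call:
{"method": "step_arm", "body": {
  "plan": [
    [[0.5,0,0,0],[1.0,0,0,0],[1.0,0,0,0]]
  ]
}}

```text
clock: 4.67
position: [0.6359, 0.3112, 0.2545]
tool_rot: [3.141, 0.003, -1.572]
force: [-4.1, -1.6, -0.9]
grip_width: 0.0318
```

```bash
python3 - <<'E'
from h import *
s=bot.observe();print(s['clock'],s['position'].round(4),s['tool_rot'].round(3),s['force'].round(1),s['moment'].round(2),s['grip_width'])
f=snap("scene","s5");g=snap("side","d5")
a=cv2.imread("pics/s5.png")[280:360,420:520];b=cv2.imread("pics/d5.png")[345:425,190:290]
cv2.imwrite("pics/v5.png",np.hstack([cv2.resize(a,(400,320),interpolation=2),cv2.resize(b,(400,320),interpolation=2)]))
E
```

```text
4.6667 [0.6359 0.3112 0.2545] [ 3.141e+00  3.000e-03 -1.572e+00] [-4.1 -1.6 -0.9] [-0.82  0.97  0.06] 0.03177849279625602
```

View pics/v5.png

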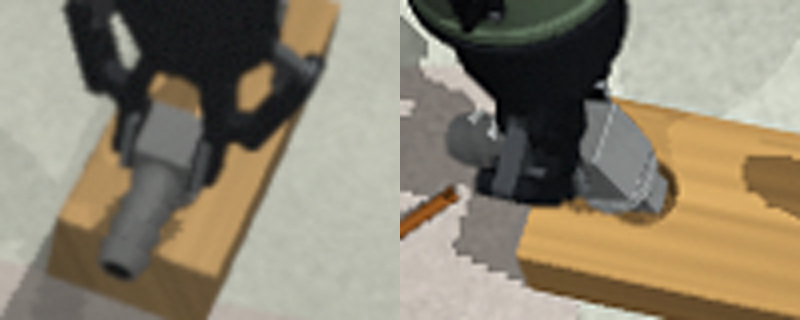

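Call:
{"method": "step_arm", "body": {
  "plan": [
    [[0,0,3,0],[0,0,7,0],[0,-1,11,0],[-1,-4,15,0],[-2,-8,18.5,0.1],[-3,-12,18.5,0.2],[-4,-16,18.5,0.3],[-5,-20,18.5,0.39],[-6,-24,18.5,0.39],[-6.7,-28,18.5,0.39],[-6.7,-32,18.5,0.39],[-6.7,-36,18.5,0.39]]
  ]
}}

```text
clock: 5.77
position: [0.5679, -0.0396, 0.4403]
tool_rot: [-3.14, 0.002, -1.182]
force: [2.1, 0.1, -2.9]
grip_width: 0.0315
```

Call:
{"method": "step_arm", "body": {
  "plan": [
    [[0,-2.5,0,0],[0,-5,0,0],[0,-5,0,0],[0,-5,0,0]]
  ]
}}

```text
clock: 6.1
position: [0.5679, -0.0909, 0.4404]
tool_rot: [-3.139, 0.001, -1.184]
force: [0.5, 1.5, -3.9]
grip_width: 0.0315
```

```bash
python3 - <<'E'
from h import *
s=bot.observe();print(s['clock'],s['position'].round(4),s['tool_rot'].round(3),s['force'].round(1),s['moment'].round(2),s['grip_width'])
f=snap("scene","s6");g=snap("side","d6")
a=cv2.imread("pics/s6.png")[130:250,260:400];b=cv2.imread("pics/d6.png")[110:230,250:390]
cv2.imwrite("pics/v6.png",np.hstack([cv2.resize(a,(400,343),interpolation=2),cv2.resize(b,(400,343),interpolation=2)]))
E
```

```text
6.1 [ 0.5679 -0.0909  0.4404] [-3.139e+00  1.000e-03 -1.184e+00] [ 0.5  1.5 -3.9] [ 0.05 -0.06 -0.01] 0.03152503801587203
```

View pics/v6.png

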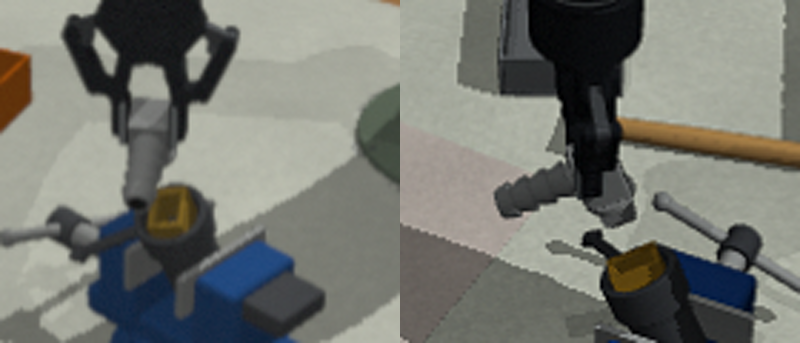

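```bash
python3 - <<'E'
from h import *
a=cv2.imread("pics/s6.png")[160:210,290:340];b=cv2.imread("pics/d6.png")[155:195,280:345]
cv2.imwrite("pics/v7.png",cv2.resize(a,(600,600),interpolation=2))
cv2.imwrite("pics/v8.png",cv2.resize(b,(780,480),interpolation=2))
E
```

```text
(no output)
```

View pics/v7.png

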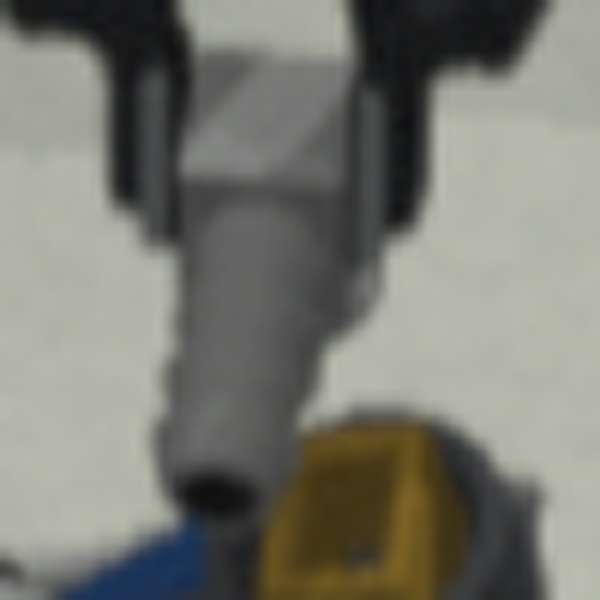

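View pics/v8.png

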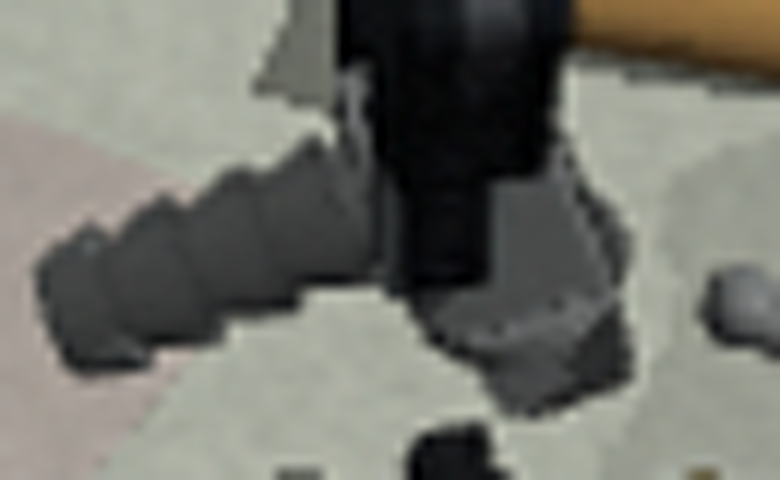

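```bash
cat > fe.py <<'E'
from h import *
from scipy.optimize import least_squares
def pose(p,az):
    return Rz(az)@Ry(p[3])@Rx(p[4]), np.array(p[:3])
def Rx(a): return np.array([[1,0,0],[0,np.cos(a),-np.sin(a)],[0,np.sin(a),np.cos(a)]])
def wire():
    L=[]
    def box(x,y,z0,z1):
        c=[(sx*x,sy*y) for sx,sy in((1,1),(1,-1),(-1,-1),(-1,1))]
        for i in range(4):
            j=(i+1)%4
            L.append(((*c[i],z0),(*c[j],z0)));L.append(((*c[i],z1),(*c[j],z1)));L.append(((*c[i],z0),(*c[i],z1)))
    box(16,16,6,48);box(13,8,-21,0);box(9.5,4.5,-29,-21)
    t=np.linspace(0,2*np.pi,25)
    for k in range(24):
        L.append(((76,14*np.cos(t[k])*.8,31+.8*14*np.sin(t[k])),(76,.8*14*np.cos(t[k+1]),31+.8*14*np.sin(t[k+1]))))
        L.append(((20*np.cos(t[k]),20*np.sin(t[k]),0),(20*np.cos(t[k+1]),20*np.sin(t[k+1]),0)))
    return np.array(L)/1000
def draw(img,c,R,o,scale,off,col=(0,255,255)):
    for a,b in wire():
        u=(proj(c,np.array([o+R@a,o+R@b]))-off+.5)*scale
        cv2.line(img,tuple(int(v) for v in u[0]),tuple(int(v) for v in u[1]),col,1,cv2.LINE_AA)
E
cat > fe6.py <<'E'
from fe import *
A=cam("s6");B=cam("d6");az=.387
tcp=np.array([.5679,-.0909,.4404])
pa=[((-16,-16,48),(195,55)),((16,-16,48),(180,183)),((16,16,48),(337,193)),((-16,16,48),(352,65)),((76,0,31),(218,493))]
pb=[((76,0,31),(57,320)),((-16,16,6),(610,290)),((-9.5,4.5,-29),(625,382)),((9.5,4.5,-29),(515,412))]
Xa=np.array([p[0] for p in pa])/1e3;Ua=np.array([p[1] for p in pa])/12+[290,160]-.5
Xb=np.array([p[0] for p in pb])/1e3;Ub=np.array([p[1] for p in pb])/12+[280,155]-.5
def res(p):
    R,o=pose(p,az+p[5])
    return np.r_[(proj(A,o+Xa@R.T)-Ua).ravel(),(proj(B,o+Xb@R.T)-Ub).ravel(),p[4]/.03,p[5]/.03]
p=least_squares(res,[.56,-.1,.25,.37,0,0]).x
R,o=pose(p,az+p[5]);print(p.round(4),res(p).round(1))
piv=R.T@(tcp-[0,0,.155]-o);print("grasp in elbow frame mm",(piv*1000).round(1))
i=cv2.imread("pics/v7.png");draw(i,A,R,o,12,[290,160]);j=cv2.imread("pics/v8.png");draw(j,B,R,o,12,[280,155])
cv2.imwrite("pics/v9.png",np.hstack([cv2.resize(i,(380,380)),cv2.resize(j,(420,380))]))
E
python3 fe6.py
```

```text
[ 0.5523 -0.0999  0.2458  0.3207 -0.0131  0.0153] [-0.4 -0.6 -1.  -0.4  0.4 -0.   0.8 -0.2 -0.2  0.6 -0.2 -0.1  0.1 -0.1
 -0.4  0.1  0.4  0.7 -0.4  0.5]
grasp in elbow frame mm [ 4.5  1.6 43.2]
```

View pics/v9.png

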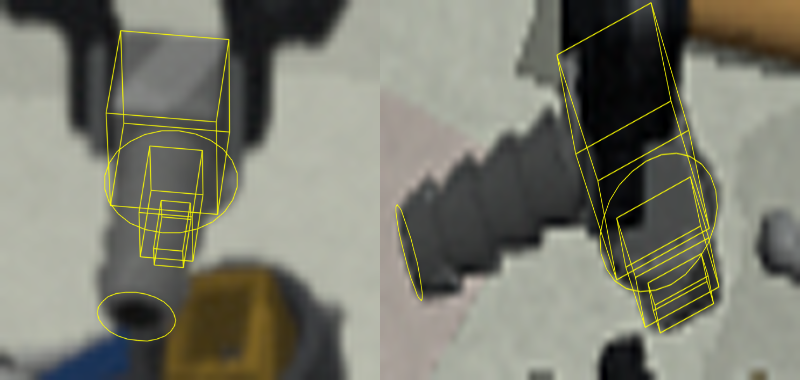

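```bash
cat > mv.py <<'E'
from fe import *
p=[0.5523,-0.0999,0.2458,0.3207,-0.0131];R,o=pose(p,.4023)
M=np.array([.531,-.0939,.1851]);a=np.array([.413,-.089,.906])
q=o-.019*R[:,2]
for d in(16,5,0,-5,-10): print(d,((M+a*d/1000-q)*100).round(2))
E
python3 mv.py
```

```text
16 [-0.93  0.71 -2.82]
5 [-1.38  0.81 -3.81]
0 [-1.59  0.86 -4.27]
-5 [-1.8   0.9  -4.72]
-10 [-2.    0.95 -5.17]
```

Call:
{"method": "step_arm", "body": {
  "plan": [
    [[-0.5,0.4,-1.5,0],[-0.9,0.7,-2.8,0],[-0.9,0.7,-2.8,0],[-0.9,0.7,-2.8,0]]
  ]
}}

```text
clock: 6.53
position: [0.5592, -0.0807, 0.4125]
tool_rot: [-3.139, 0.003, -1.179]
force: [-0.3, -0.5, -2.1]
grip_width: 0.0314
```

```bash
cat > look.py <<'E'
import sys
from fe import *
def look(tag,ca=(165,215,290,352),cb=(160,225,285,366)):
    s=bot.observe();print(s['clock'],s['position'].round(4),s['tool_rot'].round(3),s['force'].round(1),s['moment'].round(2),s['grip_width'].round(4))
    snap("scene","s"+tag);snap("side","d"+tag)
    a=cv2.imread(f"pics/s{tag}.png")[ca[0]:ca[1],ca[2]:ca[3]];b=cv2.imread(f"pics/d{tag}.png")[cb[0]:cb[1],cb[2]:cb[3]]
    f=lambda i:cv2.resize(i,(400,int(400*i.shape[0]/i.shape[1])),interpolation=2)
    a,b=f(a),f(b);h=max(len(a),len(b));o=np.zeros((h,800,3),np.uint8);o[:len(a),:400]=a;o[:len(b),400:]=b
    cv2.imwrite(f"pics/v{tag}.png",o)
if __name__=="__main__": look(sys.argv[1])
E
python3 look.py 10
```

```text
Traceback (most recent call last):
  File "look.py", line 10, in <module>
    if __name__=="__main__": look(sys.argv[1])
                             ~~~~^^^^^^^^^^^^^
  File "look.py", line 4, in look
    s=bot.observe();print(s['clock'],s['position'].round(4),s['tool_rot'].round(3),s['force'].round(1),s['moment'].round(2),s['grip_width'].round(4))
                                                                                                                            ^^^^^^^^^^^^^^^^^^^^^
AttributeError: 'float' object has no attribute 'round'
```

```bash
sed -i "s/s\['grip_width'\].round(4)/s['grip_width']/" look.py; python3 look.py 10
```

```text
6.5333 [ 0.5592 -0.0807  0.4125] [-3.139e+00  3.000e-03 -1.179e+00] [-0.3 -0.5 -2.1] [-0.03 -0.01  0.09] 0.03141795116462144
```

View pics/v10.png

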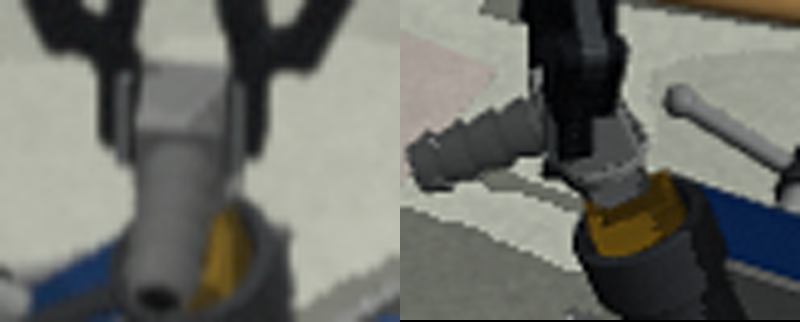

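```bash
cat > ov.py <<'E'
import sys
from fe import *
def ov(tag,tcp,ca=(165,215,290,352),cb=(160,225,285,366),s=.316,p=(0.5523,-0.0999,0.2458,0.3207,-0.0131),az=.4023):
    R,o=pose(p,az); o=o+np.array(tcp)-[.5679,-.0909,.4404]
    M=np.array([.531,-.0939,.1851]);Rs=Rz(-.213)@Ry(np.radians(25))@Rz(-.622+1.5-s)
    M=M-Rs[:,2]*.003*(s-.316)
    out=[]
    for n,k in(("s",ca),("d",cb)):
        c=cam(n+tag);i=cv2.imread(f"pics/{n}{tag}.png")[k[0]:k[1],k[2]:k[3]];sc=800/(k[3]-k[2]);i=cv2.resize(i,None,fx=sc,fy=sc,interpolation=2)
        draw(i,c,R,o,sc,[k[2],k[0]])
        for hx,hy in((.02,.015),(.0142,.0092)):
            q=[M+Rs@np.array([x*hx,y*hy,0]) for x,y in((1,1),(1,-1),(-1,-1),(-1,1))]
            u=((proj(c,np.array(q))-[k[2],k[0]]+.5)*sc).astype(int);cv2.polylines(i,[u],True,(0,0,255),1,cv2.LINE_AA)
        out.append(cv2.resize(i,None,fx=.5,fy=.5,interpolation=cv2.INTER_AREA))
    h=max(len(i) for i in out);o_=np.zeros((h,800,3),np.uint8)
    o_[:len(out[0]),:400]=out[0];o_[:len(out[1]),400:]=out[1];cv2.imwrite(f"pics/o{tag}.png",o_)
    cv2.imwrite(f"pics/p{tag}.png",i)
    print("q err",)
if __name__=="__main__": ov(sys.argv[1],[float(x) for x in sys.argv[2:5]])
E
python3 ov.py 10 .5592 -.0807 .4125
```

```text
q err
```

View pics/o10.png

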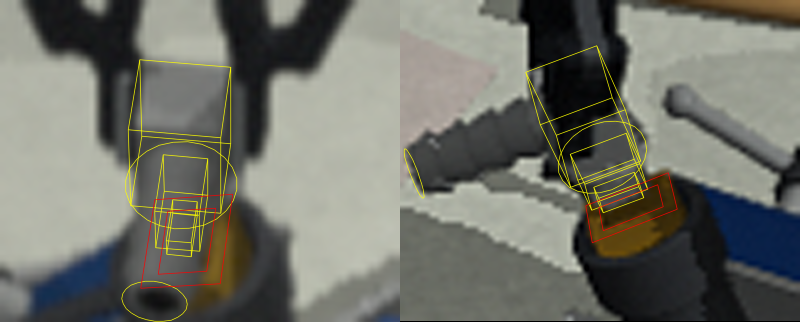

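View pics/p10.png

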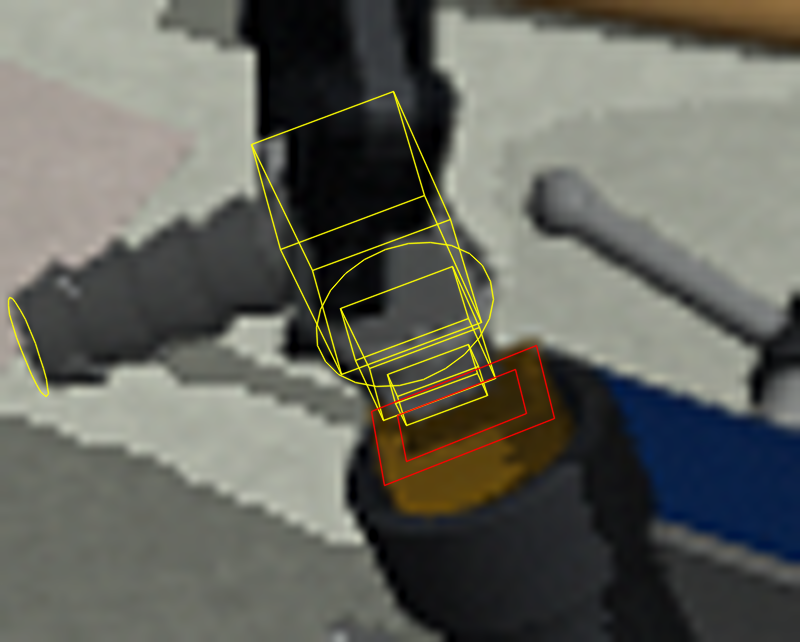

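```bash
python3 - <<'E'
from h import *
s=bot.observe();print(s['clock'],s['position'].round(4))
snap("scene","s11");snap("side","d11")
a=cv2.imread("pics/s11.png")[170:220,290:340];b=cv2.imread("pics/d11.png")[165:205,280:345]
cv2.imwrite("pics/v11a.png",cv2.resize(a,(600,600),interpolation=2))
cv2.imwrite("pics/v11b.png",cv2.resize(b,(780,480),interpolation=2))
E
```

```text
6.6333 [ 0.5595 -0.0813  0.4133]
```

View pics/v11a.png

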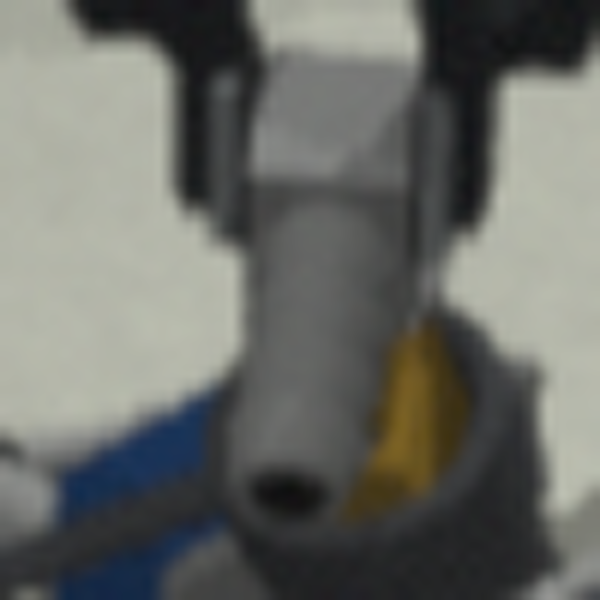

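View pics/v11b.png

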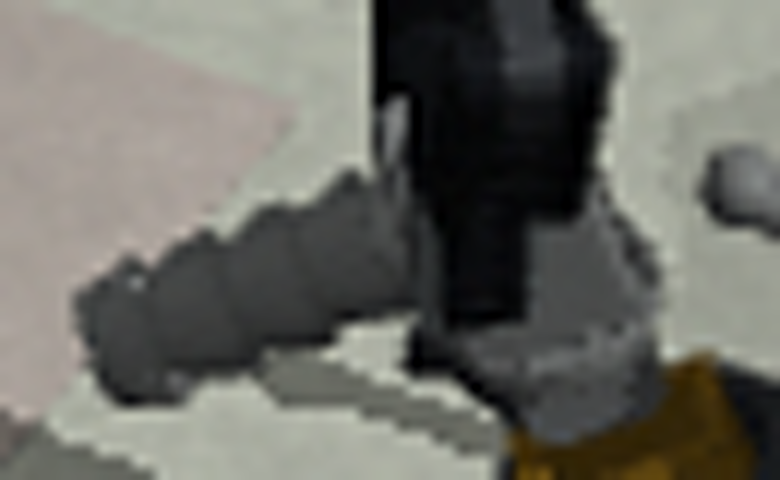

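```bash
cat > fe11.py <<'E'
from fe import *
A=cam("s11");B=cam("d11");az=.39
pa=[((-16,-16,48),(272,52)),((16,-16,48),(250,178)),((16,16,48),(405,190)),((-16,16,48),(418,62)),((76,0,31),(290,493))]
pb=[((76,0,31),(95,352)),((-16,16,6),(648,325)),((9.5,4.5,-29),(550,442)),((-9.5,4.5,-29),(662,413))]
Xa=np.array([p[0] for p in pa])/1e3;Ua=np.array([p[1] for p in pa])/12+[290,170]-.5
Xb=np.array([p[0] for p in pb])/1e3;Ub=np.array([p[1] for p in pb])/12+[280,165]-.5
def res(p):
    R,o=pose(p,az+p[5])
    return np.r_[(proj(A,o+Xa@R.T)-Ua).ravel(),(proj(B,o+Xb@R.T)-Ub).ravel(),p[4]/.03,p[5]/.03]
p=least_squares(res,[.54,-.1,.22,.37,0,0]).x
R,o=pose(p,az+p[5]);print(p.round(4),res(p).round(1))
M=np.array([.531,-.0939,.1851]);a=np.array([.413,-.089,.906])
q=o-.019*R[:,2];print("tip depth mm",((o-.029*R[:,2]-M)@a*1e3).round(1))
for d in(16,5,0,-5,-10): print(d,((M+a*d/1000-q)*100).round(2))
E
python3 fe11.py
```

```text
[ 0.5433 -0.0897  0.2195  0.328  -0.0139  0.008 ] [-0.9 -0.7 -0.9 -0.2  0.4 -0.   1.  -0.3 -0.3  0.2  0.   0.3 -0.1  0.
  0.5  0.7 -0.6  0.1 -0.5  0.3]
tip depth mm 7.9
16 [-0.02 -0.3  -0.2 ]
5 [-0.47 -0.2  -1.19]
0 [-0.68 -0.16 -1.65]
-5 [-0.89 -0.11 -2.1 ]
-10 [-1.09 -0.07 -2.55]
```

Call:
{"method": "step_arm", "body": {
  "plan": [
    [[0,-0.3,-0.2,0],[0,-0.3,-0.2,0],[-0.2,-0.25,-0.7,0],[-0.45,-0.2,-1.2,0],[-0.7,-0.16,-1.65,0],[-0.7,-0.16,-1.65,0]]
  ]
}}

```text
clock: 7.23
position: [0.5523, -0.084, 0.396]
tool_rot: [-3.137, -0.0, -1.181]
force: [6.1, -7.0, -7.9]
grip_width: 0.0314
```

```bash
python3 look.py 12
```

```text
7.2333 [ 0.5523 -0.084   0.396 ] [-3.137 -0.    -1.181] [ 6.1 -7.  -7.9] [-1.6  -1.37  0.2 ] 0.031377044694262106
```

View pics/v12.png

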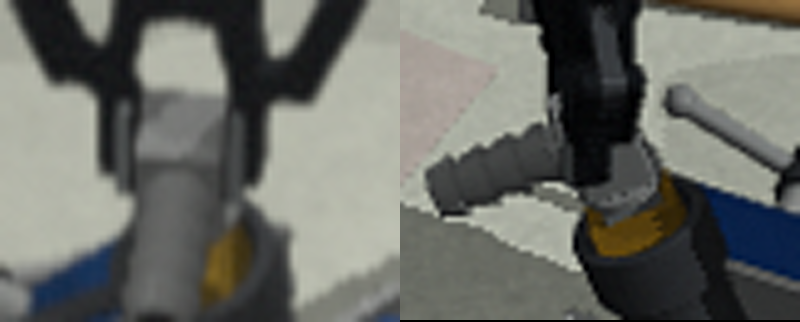

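Call:
{"method": "step_arm", "body": {
  "plan": [
    [[0.15,-0.2,0,0],[0,-0.15,-0.4,0],[-0.1,-0.15,-0.8,0],[-0.3,-0.1,-1.2,0],[-0.3,-0.1,-1.2,0]]
  ]
}}

```text
clock: 7.75
position: [0.5498, -0.0849, 0.3846]
tool_rot: [-3.135, -0.001, -1.181]
force: [4.0, 0.2, 8.0]
grip_width: 0.0314
```

```bash
python3 look.py 13
```

```text
7.75 [ 0.5498 -0.0849  0.3846] [-3.135e+00 -1.000e-03 -1.181e+00] [4.  0.2 8. ] [ 0.12 -0.8  -0.06] 0.0314353315222186
```

View pics/v13.png

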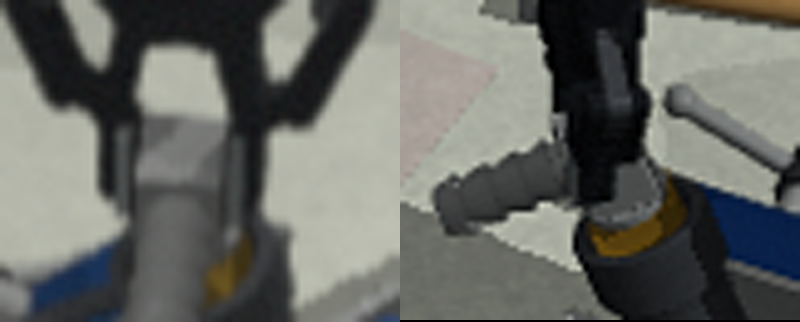

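Call:
{"method": "step_arm", "body": {
  "plan": [
    [[-0.1,0,-0.3,0],[-0.2,0,-0.6,0],[-0.2,0,-0.8,0]]
  ]
}}

```text
clock: 8.1
position: [0.5501, -0.0842, 0.3799]
tool_rot: [-3.125, -0.005, -1.181]
force: [11.7, 1.7, 41.3]
grip_width: 0.0314
```

```bash
python3 look.py 14
```

```text
8.1 [ 0.5501 -0.0842  0.3799] [-3.125 -0.005 -1.181] [11.7  1.7 41.3] [ 0.76 -2.14  0.05] 0.031416119681213855
```

View pics/v14.png

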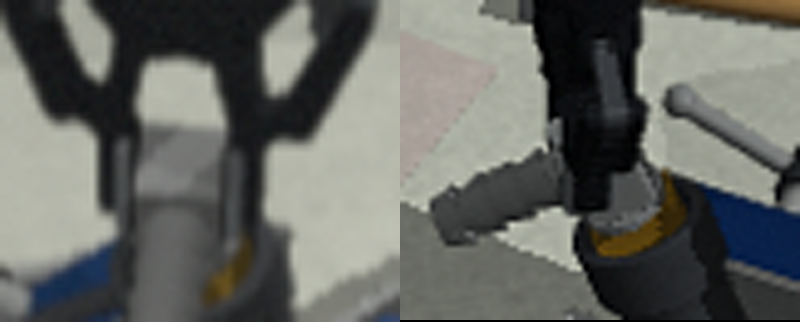

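Call:
{"method": "step_arm", "body": {
  "plan": [
    [[0,0,0.3,0],[0,0,0.3,0],[0,0,0.3,0]]
  ],
  "jaw": 0.4
}}

```text
clock: 8.45
position: [0.5499, -0.0843, 0.3825]
tool_rot: [-3.126, -0.005, -1.181]
force: [0.6, -1.1, 0.5]
grip_width: 0.0512
```

```bash
python3 look.py 15
```

```text
8.45 [ 0.5499 -0.0843  0.3825] [-3.126 -0.005 -1.181] [ 0.6 -1.1  0.5] [-0.22 -0.07  0.02] 0.05122313515189872
```

View pics/v15.png

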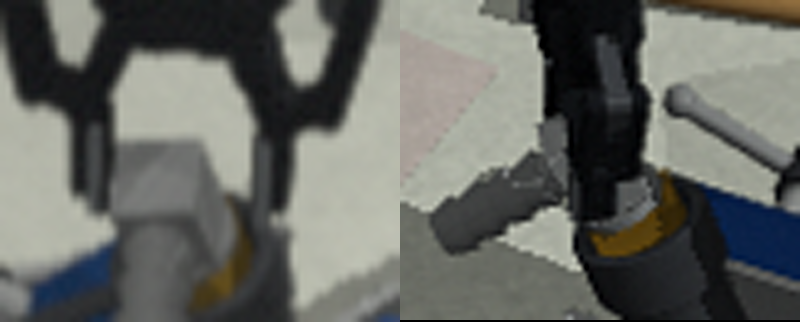

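Call:
{"method": "step_arm", "body": {
  "plan": [
    [[0,0,3,0],[0,0,7,0],[-2,0,10,0],[-4,0,10,0],[-6,0,10,0],[-6,0,10,0]]
  ],
  "jaw": 1
}}

```text
clock: 9.05
position: [0.4871, -0.0845, 0.4822]
tool_rot: [-3.128, -0.005, -1.181]
force: [0.3, -0.6, 0.1]
grip_width: 0.0003
```

```bash
python3 look.py 16
```

```text
9.05 [ 0.4871 -0.0845  0.4822] [-3.128 -0.005 -1.181] [ 0.3 -0.6  0.1] [-0.01 -0.03 -0.  ] 0.00028867446061438474
```

View pics/v16.png

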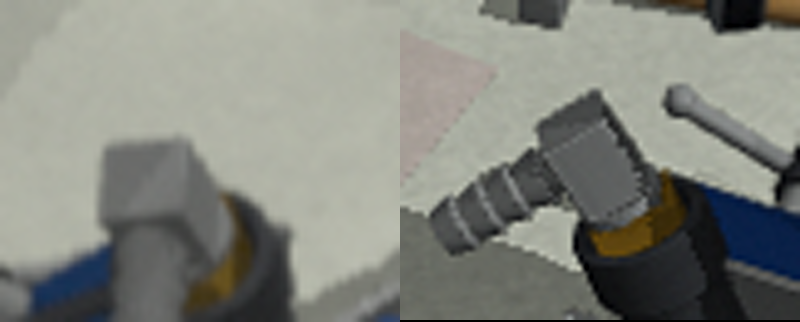

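```bash
cat > seat.py <<'E'
import sys
from fe import *
def ov2(tag,s,ca=(165,215,290,352),cb=(160,225,285,366),lift=0):
    M0=np.array([.531,-.0939,.1851]);Rs=Rz(-.213)@Ry(np.radians(25))@Rz(-.622+1.5-s);M=M0-Rs[:,2]*(.003*(s-.316)-lift)
    out=[]
    for n,k in(("s",ca),("d",cb)):
        c=cam(n+tag);i=cv2.imread(f"pics/{n}{tag}.png")[k[0]:k[1],k[2]:k[3]];sc=800/(k[3]-k[2]);i=cv2.resize(i,None,fx=sc,fy=sc,interpolation=2)
        draw(i,c,Rs,M,sc,[k[2],k[0]]);out.append(cv2.resize(i,None,fx=.5,fy=.5,interpolation=cv2.INTER_AREA))
    h=max(len(i) for i in out);o_=np.zeros((h,800,3),np.uint8)
    o_[:len(out[0]),:400]=out[0];o_[:len(out[1]),400:]=out[1];cv2.imwrite(f"pics/o{tag}.png",o_)
if __name__=="__main__": ov2(sys.argv[1],float(sys.argv[2]))
E
python3 seat.py 16 .316
```

```text
(no output)
```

View pics/o16.png

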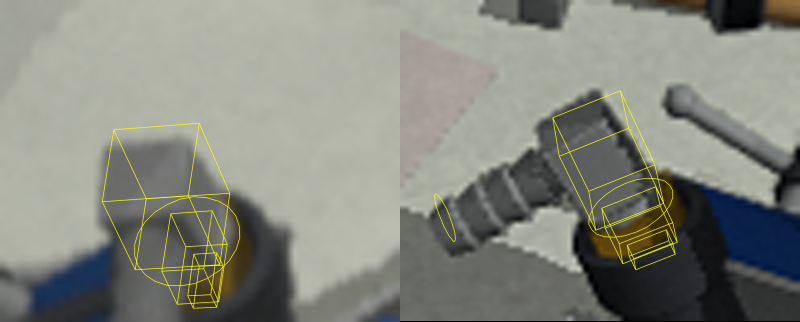

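```bash
python3 - <<'E'
from h import *
a=cv2.imread("pics/s16.png")[180:230,290:340];b=cv2.imread("pics/d16.png")[170:215,285:345]
cv2.imwrite("pics/v16a.png",cv2.resize(a,(600,600),interpolation=2))
cv2.imwrite("pics/v16b.png",cv2.resize(b,(720,540),interpolation=2))
E
```

```text
(no output)
```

View pics/v16a.png

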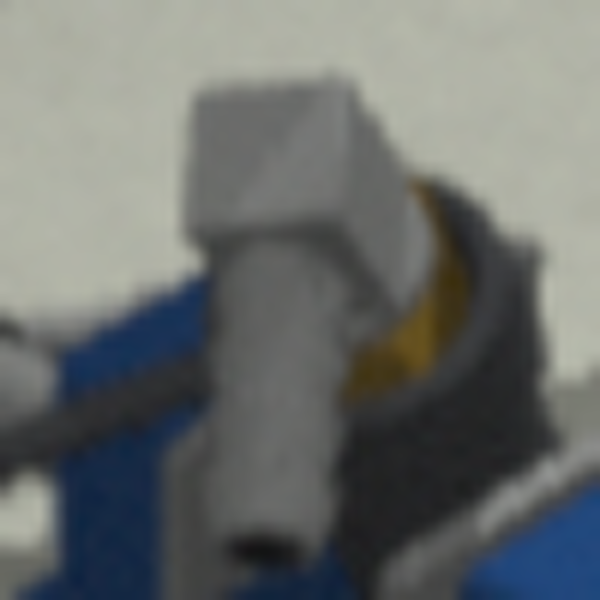

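View pics/v16b.png

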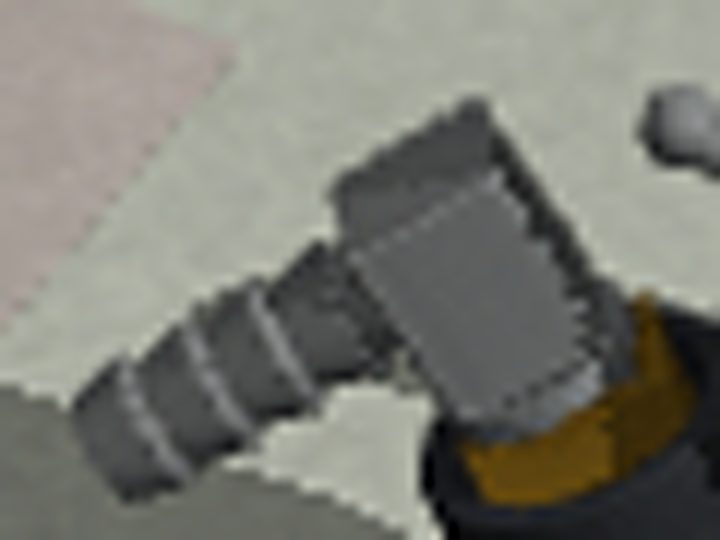

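```bash
cat > fe16.py <<'E'
from fe import *
A=cam("s16");B=cam("d16");az=.2
pa=[((-16,-16,48),(198,90)),((16,-16,48),(187,237)),((16,16,48),(340,225)),((-16,16,48),(348,78)),((76,0,31),(265,548))]
pb=[((76,0,31),(100,452)),((16,-16,48),(332,200)),((-16,-16,48),(478,97)),((-16,16,48),(500,175)),((16,16,48),(350,258)),((-16,16,6),(600,345)),((16,16,6),(455,420))]
Xa=np.array([p[0] for p in pa])/1e3;Ua=np.array([p[1] for p in pa])/12+[290,180]-.5
Xb=np.array([p[0] for p in pb])/1e3;Ub=np.array([p[1] for p in pb])/12+[285,170]-.5
def fit():
    def res(p):
        R,o=pose(p,az+p[5]);return np.r_[(proj(A,o+Xa@R.T)-Ua).ravel(),(proj(B,o+Xb@R.T)-Ub).ravel()]
    r=least_squares(res,[.54,-.1,.19,.37,0,0]);p=r.x
    return pose(p,az+p[5])+(r.fun,)
def report(R,o):
    C=Rz(-.213)@Ry(np.radians(25))@Rz(-.622)
    e=C.T@R; M=np.array([.531,-.0939,.1851])
    print("o",o.round(4),"axis",R[:,2].round(3),"o-M in coupling mm",(C.T@(o-M)*1e3).round(1),"axis in lean frame deg (x lean):",np.degrees(np.arcsin((Rz(-.622)@e)[:2,2])).round(1),"x angle from pointer",np.arctan2(e[1,0],e[0,0]).round(3),"=> s",(1.5-np.arctan2(e[1,0],e[0,0])).round(3))
    Rs=Rz(-.213)@Ry(np.radians(25))@Rz(-.622+1.5-.316)
    print("axis in initial sleeve frame",np.degrees(np.arcsin(Rs.T@R[:,2])).round(1),"outlet",(o+R@[.076,0,.031]).round(4))
if __name__=="__main__":
    R,o,f=fit();print(f.round(1));report(R,o)
E
python3 fe16.py
```

```text
[-0.6 -0.2 -0.7 -0.2 -0.3 -0.8 -0.1 -0.8  0.2  0.1 -0.1  0.2 -0.5 -1.4
 -0.  -0.1 -0.4  0.3 -0.9  0.8  1.1  0.7  0.4  1.7]
o [ 0.5339 -0.0924  0.1876] axis [ 0.545 -0.089  0.834] o-M in coupling mm [-0.2  2.4  3.3] axis in lean frame deg (x lean): [8.5 1.6] x angle from pointer 1.206 => s 0.294
axis in initial sleeve frame [ 8.  -3.2 81.4] outlet [ 0.6108 -0.0657  0.1773]
```

```bash
python3 - <<'E'
from fe16 import *
R,o,f=fit()
c=o+R@[-.007,0,.048];print("contact",c.round(4)); t=c+.011*np.array([np.cos(.39),np.sin(.39),0])+[0,0,.173];print("tcp",t.round(4), ((t-[.4871,-.0845,.4822])*100).round(2))
E
```

```text
contact [ 0.5545 -0.0994  0.2309]
tcp [ 0.5647 -0.0953  0.4039] [ 7.76 -1.08 -7.83]
```

Call:
{"method": "step_arm", "body": {
  "plan": [
    [[4,-0.6,0,0],[8,-1.2,-2,0],[8.6,-1.25,-6,0],[8.6,-1.25,-6,0],[8.2,-1.15,-7,0],[7.75,-1.1,-7.8,0],[7.5,-1.05,-8.3,0],[7.5,-1.05,-8.3,0]]
  ]
}}

```text
clock: 9.82
position: [0.565, -0.0949, 0.4007]
tool_rot: [-3.123, -0.007, -1.181]
force: [2.9, -1.3, 13.1]
grip_width: 0.0003
```

```bash
python3 look.py 17
```

```text
9.8167 [ 0.565  -0.0949  0.4007] [-3.123 -0.007 -1.181] [ 2.9 -1.3 13.1] [-0.07 -0.44  0.01] 0.00027298151609705994
```

View pics/v17.png

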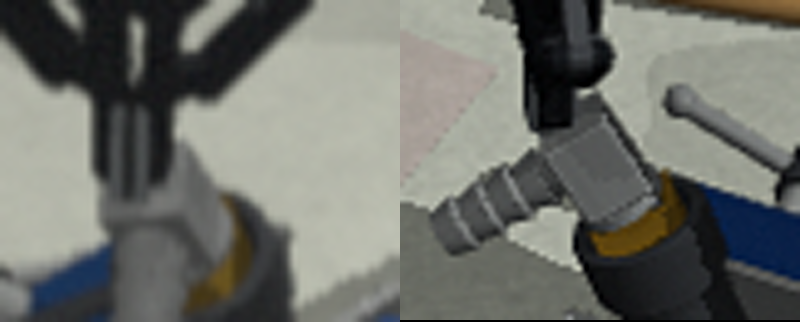

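Call:
{"method": "step_arm", "body": {
  "plan": [
    [[-0.4,0.1,-0.2,0],[-0.8,0.15,-0.5,0],[-1.0,0.2,-0.8,0],[-1.0,0.2,-0.8,0]]
  ]
}}

```text
clock: 10.25
position: [0.5579, -0.0938, 0.3994]
tool_rot: [-3.109, -0.017, -1.183]
force: [9.8, -7.8, 56.2]
grip_width: 0.0003
```

```bash
python3 look.py 18
```

```text
10.25 [ 0.5579 -0.0938  0.3994] [-3.109 -0.017 -1.183] [ 9.8 -7.8 56.2] [-1.73 -2.19  0.06] 0.00030412811991278616
```

View pics/v18.png

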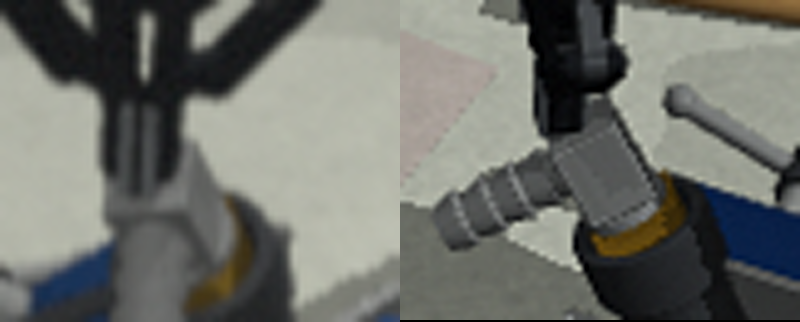

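```bash
python3 - <<'E'
from h import *
b=cv2.imread("pics/d18.png")[170:215,285:345]
cv2.imwrite("pics/v18b.png",cv2.resize(b,(720,540),interpolation=2))
E
```

```text
(no output)
```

View pics/v18b.png

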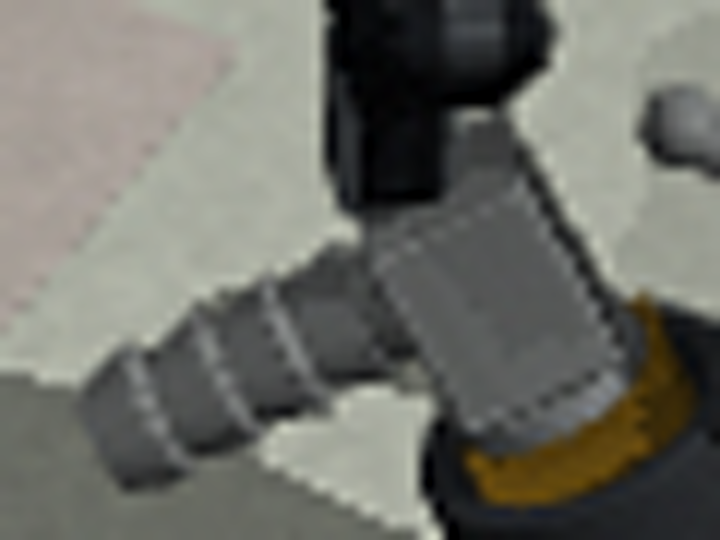

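Call:
{"method": "step_arm", "body": {
  "plan": [
    [[0.2,0,0.4,0],[0.4,0,1,0],[-1,4,5,0],[-2,8,6,0],[-2,10,6,0],[-2,10,6,0]]
  ]
}}

```text
clock: 10.85
position: [0.5367, 0.0127, 0.462]
tool_rot: [-3.106, -0.015, -1.176]
force: [0.1, 1.2, -0.5]
grip_width: 0.0002
```

```bash
python3 - <<'E'
from look import *
look("19")
a=cv2.imread("pics/s19.png")[180:230,290:340];b=cv2.imread("pics/d19.png")[170:215,285:345]
cv2.imwrite("pics/v19a.png",cv2.resize(a,(600,600),interpolation=2))
cv2.imwrite("pics/v19b.png",cv2.resize(b,(720,540),interpolation=2))
E
```

```text
10.85 [0.5367 0.0127 0.462 ] [-3.106 -0.015 -1.176] [ 0.1  1.2 -0.5] [ 0.01  0.05 -0.03] 0.00022113114316612756
```

View pics/v19a.png

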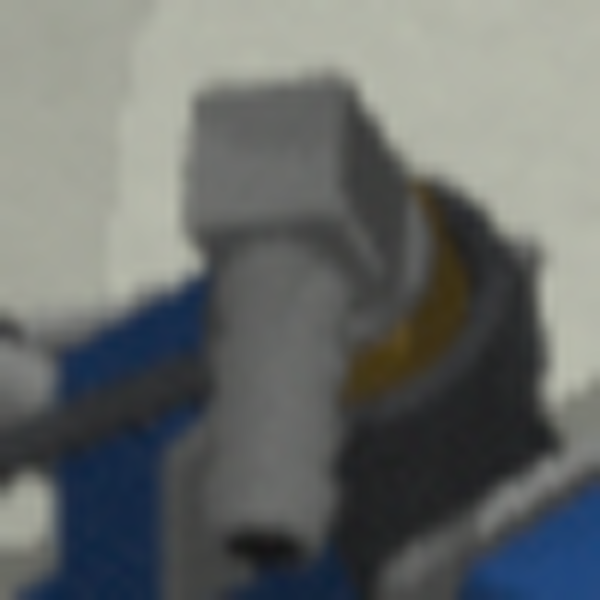

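View pics/v19b.png

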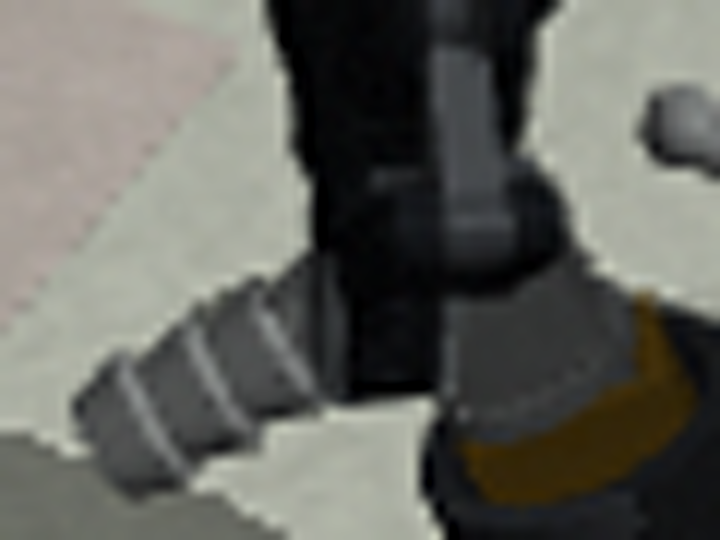

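```bash
cat > way.py <<'E'
from fe import *
M0=np.array([.531,-.0939,.1851]);C=Rz(-.213)@Ry(np.radians(25))@Rz(-.622)
def wp(phi,gap=0,r=.055,dz=-.018):
    s=1.5-phi;M=M0-C[:,2]*.003*(s-.316)
    E=C@Rz(phi);P=M+E@np.array([r,.014+.0145+gap,.031]);az=np.arctan2(E[1,0],E[0,0])
    return P+[0,0,.173+dz],az-np.pi/2
if __name__=="__main__":
    for phi,g in((1.184,.06),(1.184,.02),(1.184,.0),(1,0),(.8,0),(.6,0),(.4,0),(.2,0),(.1,0),(0,0)):
        t,y=wp(phi,g);print(phi,g,t.round(4),"yaw",y.round(3),"tipz",(t[2]-.173).round(3))
E
python3 way.py; python3 -c "
from workcell import bot
print(bot.observe()['qpos'])"
```

```text
1.184 0.06 [0.5653 0.0053 0.3685] yaw -1.177 tipz 0.195
1.184 0.02 [ 0.577  -0.0319  0.3594] yaw -1.177 tipz 0.186
1.184 0.0 [ 0.5829 -0.0505  0.3549] yaw -1.177 tipz 0.182
1 0 [ 0.5894 -0.0587  0.3505] yaw -1.371 tipz 0.178
0.8 0 [ 0.5948 -0.069   0.3464] yaw -1.588 tipz 0.173
0.6 0 [ 0.5981 -0.0805  0.3431] yaw -1.808 tipz 0.17
0.4 0 [ 0.5992 -0.0926  0.3407] yaw -2.028 tipz 0.168
0.2 0 [ 0.5981 -0.1049  0.3394] yaw -2.244 tipz 0.166
0.1 0 [ 0.5967 -0.1109  0.3391] yaw -2.349 tipz 0.166
0 0 [ 0.5948 -0.1168  0.3391] yaw -2.453 tipz 0.166
[ 0.24030618  0.3452446  -0.4756292   1.75901777  0.19227451  1.0459016
 -1.48242084]
```

Call:
{"method": "step_arm", "body": {
  "plan": [
    [[3.5,0,-4,0],[3.7,0,-8,0],[3.7,-1,-10,0],[3.9,-3.5,-10,0],[4.1,-4.5,-10.2,0],[4.1,-4.5,-10.2,0]]
  ]
}}

```text
clock: 11.45
position: [0.5786, -0.0412, 0.3575]
tool_rot: [-3.111, -0.017, -1.185]
force: [-0.7, -0.8, 0.6]
grip_width: 0.0001
```

```bash
python3 look.py 20
```

```text
11.45 [ 0.5786 -0.0412  0.3575] [-3.111 -0.017 -1.185] [-0.7 -0.8  0.6] [-0.    0.08  0.06] 0.00010019405291501087
```

View pics/v20.png

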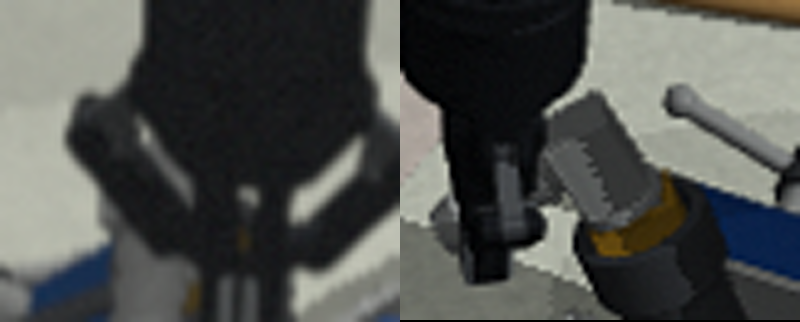

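```bash
cat > way2.py <<'E'
from fe16 import *
M0=np.array([.531,-.0939,.1851]);C=Rz(-.213)@Ry(np.radians(25))@Rz(-.622)
R,o,f=fit(); E0=C@Rz(1.184)
Rrel=E0.T@R; orel=E0.T@(o-M0)   # drooped pose in sleeve frame
def wp(phi,r=.055,tip=-.010,droop=1):
    s=1.5-phi;E=C@Rz(phi);M=M0-C[:,2]*.003*(s-.316)
    P=M+E@(orel+Rrel@[r,0,.031]) if droop else M+E@np.array([r,0,.031]);x=E[:,0]
    az=np.arctan2(x[1],x[0]);return P+[0,0,tip+.168],az-np.pi/2,P
if __name__=="__main__":
    for phi in(1.184,1,.8,.6,.4,.2,.1,0):
        t,y,P=wp(phi);t2,_,_=wp(phi,droop=0);print(phi,t.round(4),"yaw+pi",(y+np.pi).round(3),"flush",t2.round(4))
E
python3 way2.py
```

```text
1.184 [ 0.5942 -0.0739  0.3453] yaw+pi 1.965 flush [ 0.5912 -0.0769  0.3515]
1 [ 0.5965 -0.0845  0.3426] yaw+pi 1.771 flush [ 0.5931 -0.0866  0.3491]
0.8 [ 0.5968 -0.0965  0.3406] yaw+pi 1.554 flush [ 0.5933 -0.0974  0.3473]
0.6 [ 0.5949 -0.1085  0.3396] yaw+pi 1.334 flush [ 0.5915 -0.1082  0.3464]
0.4 [ 0.5909 -0.12    0.3397] yaw+pi 1.114 flush [ 0.5878 -0.1186  0.3464]
0.2 [ 0.5849 -0.1306  0.3407] yaw+pi 0.898 flush [ 0.5823 -0.128   0.3473]
0.1 [ 0.5812 -0.1353  0.3416] yaw+pi 0.792 flush [ 0.5789 -0.1323  0.3481]
0 [ 0.5771 -0.1397  0.3427] yaw+pi 0.689 flush [ 0.5752 -0.1362  0.3491]
```

Call:
{"method": "step_arm", "body": {
  "plan": [
    [[0,2,3,0.1],[0,2,6,0.2],[0,1,7,0.3],[0,0,7,0.4],[0,0,7,0.5],[0,0,7,0.6],[0,0,7,0.7],[0,0,7,0.8],[0,0,7,0.9],[0,0,7,1.0],[0,0,7,1.1],[0,0,7,1.2]]
  ],
  "jaw": 0.5
}}

```text
clock: 12.55
position: [0.5784, -0.0373, 0.4295]
tool_rot: [-3.109, -0.018, 0.024]
force: [-0.1, -1.2, -0.2]
grip_width: 0.0428
```

Call:
{"method": "step_arm", "body": {
  "plan": [
    [[0,0,0,0.12],[0,0,0,0.24],[0,0,0,0.36],[0,0,0,0.48],[0,0,0,0.6],[0.3,0,0,0.72],[0.5,-1,0,0.84],[0.8,-2,0,0.96],[1.2,-3,0,1.08],[1.6,-3.7,0,1.2],[1.6,-3.7,0,1.32],[1.6,-3.7,0,1.44]]
  ]
}}

```text
clock: 13.55
position: [0.5945, -0.0741, 0.4302]
tool_rot: [-3.11, -0.018, 1.469]
force: [-1.0, 0.4, 0.3]
grip_width: 0.0427
```

Call:
{"method": "step_arm", "body": {
  "plan": [
    [[0,0,0,0.12],[0,0,0,0.24],[0,0,0,0.36],[0,0,0,0.5],[0,0,-2,0.5],[0,0,-4,0.5],[0,0,-4,0.5]]
  ]
}}

```text
clock: 14.13
position: [0.5939, -0.074, 0.3879]
tool_rot: [-3.107, -0.019, 1.97]
force: [-0.3, 0.4, -0.7]
grip_width: 0.0428
```

```bash
python3 look.py 21; python3 -c "
from workcell import bot
print(bot.observe()['qpos'])"
```

```text
14.1333 [ 0.5939 -0.074   0.3879] [-3.107 -0.019  1.97 ] [-0.3  0.4 -0.7] [0.01 0.   0.01] 0.04277464985177006
[ 0.73327112  0.7563498  -1.15005071  1.63299319  0.70005834  1.26813392
  1.41160739]
```

View pics/v21.png

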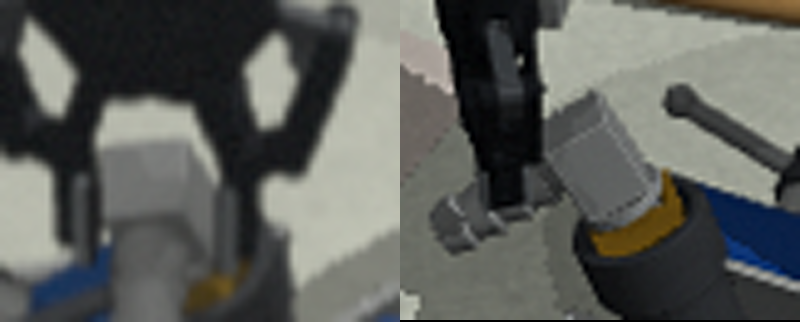

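Call:
{"method": "step_arm", "body": {
  "plan": [
    [[0,0,-2,0],[0,0,-4,0],[0,0,-4.1,0]]
  ]
}}

```text
clock: 14.48
position: [0.5943, -0.0736, 0.3489]
tool_rot: [-3.108, -0.018, 1.97]
force: [-0.4, -0.5, -1.1]
grip_width: 0.0425
```

```bash
python3 look.py 22; python3 -c "
from workcell import bot
print(bot.observe()['qpos'])"
```

```text
14.4833 [ 0.5943 -0.0736  0.3489] [-3.108 -0.018  1.97 ] [-0.4 -0.5 -1.1] [-0.01 -0.06  0.07] 0.04253954486267471
[ 0.71692125  0.79838262 -1.11843177  1.67015213  0.74549191  1.20726994
  1.37959772]
```

View pics/v22.png

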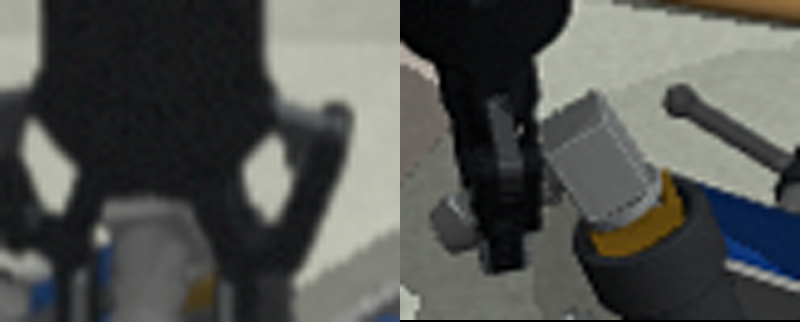

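Call:
{"method": "step_arm", "body": {
  "plan": [
    [[0,0,0,0],[0,0,0,0],[0,0,0,0]]
  ],
  "jaw": 1,
  "force": 40
}}

```text
clock: 14.83
position: [0.5956, -0.0735, 0.3533]
tool_rot: [-3.113, -0.015, 1.969]
force: [3.4, -3.9, 4.5]
grip_width: 0.0253
```

```bash
python3 look.py 23
```

```text
14.8333 [ 0.5956 -0.0735  0.3533] [-3.113 -0.015  1.969] [ 3.4 -3.9  4.5] [-0.77 -0.77  0.3 ] 0.02525170914393515
```

View pics/v23.png

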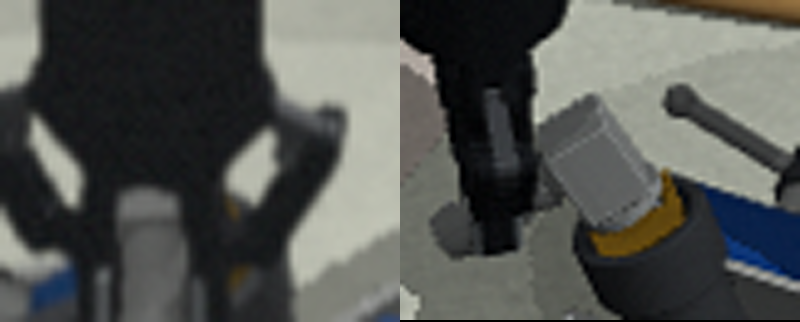

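Call:
{"method": "step_arm", "body": {
  "plan": [
    [[-0.05,-0.65,0.2,-0.1],[-0.1,-1.27,0.35,-0.19],[-0.1,-1.8,0.3,-0.3],[-0.1,-2.35,0.2,-0.41],[-0.2,-2.9,0.15,-0.52],[-0.27,-3.4,0.1,-0.63],[-0.27,-3.4,0.1,-0.63]]
  ]
}}

```text
clock: 15.52
position: [0.5932, -0.1096, 0.3563]
tool_rot: [-3.116, -0.012, 1.33]
force: [2.1, -10.0, 7.1]
grip_width: 0.0249
```

```bash
python3 look.py 24; python3 -c "
from workcell import bot
print(bot.observe()['qpos'])"
```

```text
15.5167 [ 0.5932 -0.1096  0.3563] [-3.116 -0.012  1.33 ] [  2.1 -10.    7.1] [-2.45  0.22  0.99] 0.02487911600849338
[ 0.71903108  0.73353708 -0.99251907  1.66280027  0.64299548  1.1348612
  0.88807442]
```

View pics/v24.png

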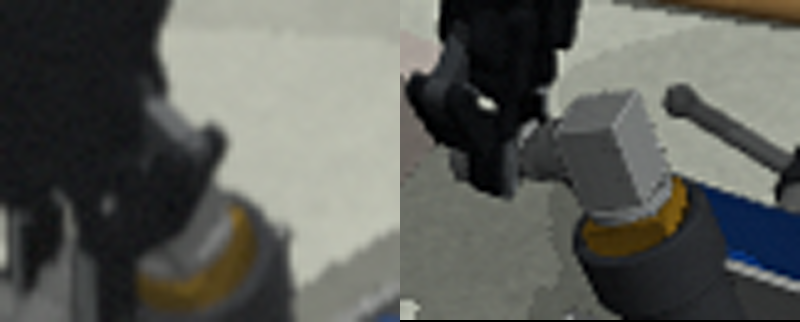

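Call:
{"method": "step_arm", "body": {
  "plan": [
    [[-0.2,-0.5,-0.3,-0.11],[-0.4,-1.0,-0.5,-0.22],[-0.7,-1.45,-0.5,-0.33],[-1.05,-1.9,-0.4,-0.43],[-1.4,-2.3,-0.3,-0.54],[-1.4,-2.3,-0.3,-0.54]]
  ]
}}

```text
clock: 16.12
position: [0.5788, -0.1331, 0.3551]
tool_rot: [-3.119, -0.011, 0.79]
force: [-4.1, -6.5, 5.2]
grip_width: 0.025
```

```bash
python3 look.py 25
```

```text
16.1167 [ 0.5788 -0.1331  0.3551] [-3.119 -0.011  0.79 ] [-4.1 -6.5  5.2] [-1.31  1.47  1.05] 0.024952970910113642
```

View pics/v25.png

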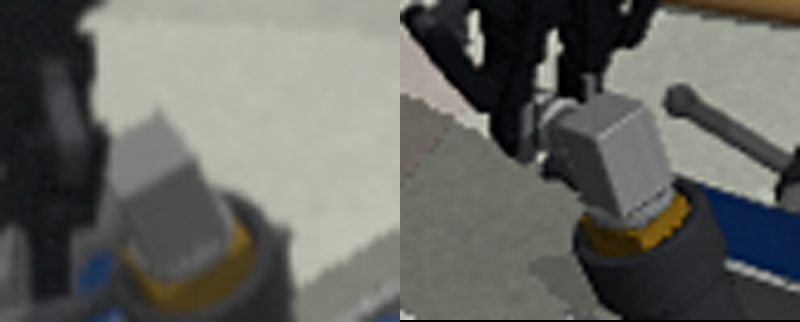

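```bash
python3 seat.py 25 1.4; python3 - <<'E'
from h import *
a=cv2.imread("pics/s25.png")[175:225,290:340];b=cv2.imread("pics/d25.png")[170:215,295:355]
cv2.imwrite("pics/v25a.png",np.hstack([cv2.resize(a,(400,400),interpolation=2),cv2.resize(b,(400,300),interpolation=2)[:400].copy() if 0 else cv2.copyMakeBorder(cv2.resize(b,(400,300),interpolation=2),0,100,0,0,0)]))
E
```

```text
(no output)
```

View pics/o25.png

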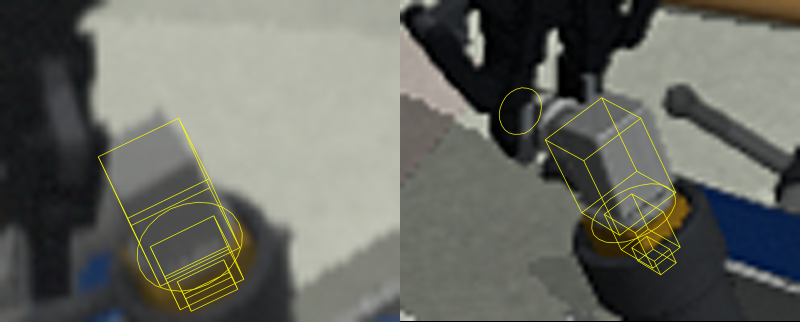

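View pics/v25a.png

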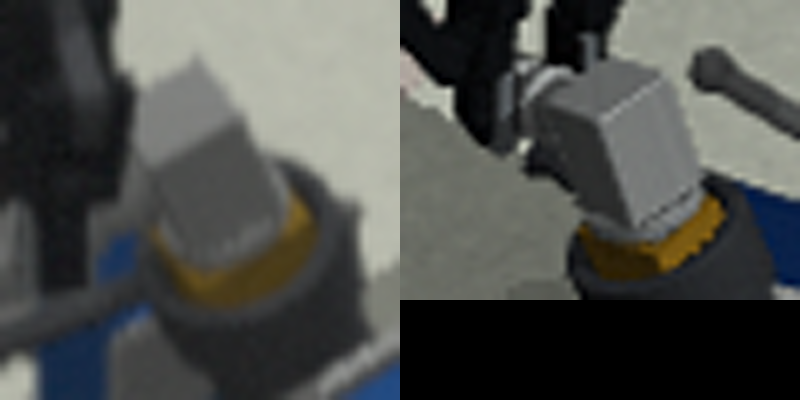

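Call:
{"method": "step_arm", "body": {
  "plan": [
    [[-0.2,-0.2,-0.4,-0.07],[-0.6,-0.55,-0.6,-0.15],[-0.6,-0.55,-0.6,-0.15]]
  ]
}}

```text
clock: 16.47
position: [0.5736, -0.1376, 0.3513]
tool_rot: [-3.121, -0.014, 0.643]
force: [2.3, 3.8, 9.0]
grip_width: 0.025
```

```bash
python3 look.py 26;python3 seat.py 26 1.45
```

```text
16.4667 [ 0.5736 -0.1376  0.3513] [-3.121 -0.014  0.643] [2.3 3.8 9. ] [ 0.65 -0.04  0.41] 0.024993034421156437
```

View pics/o26.png

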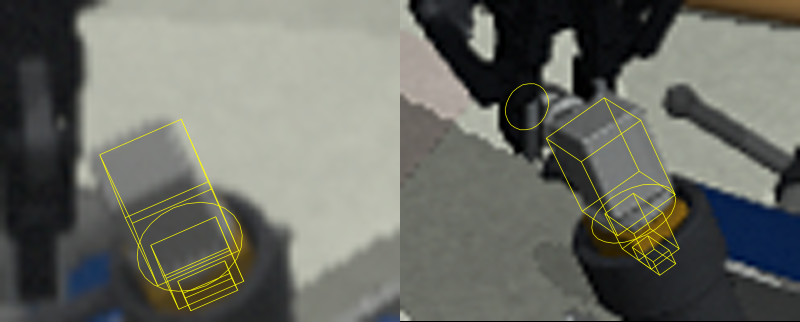

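View pics/v26.png

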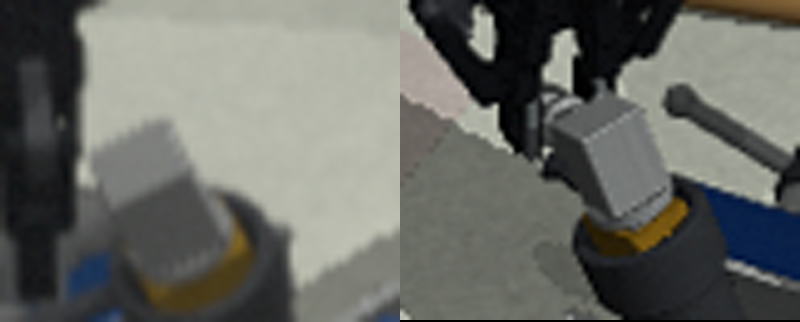

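Call:
{"method": "step_arm", "body": {
  "plan": [
    [[0,0,0,0],[0,0,0,0],[0,0,0,0],[0,0,4,0],[0,0,8,0],[-1,-3,10,0],[-2,-6,10,0],[-3,-10,10,0],[-3,-10,10,0]]
  ],
  "jaw": 0.45
}}

```text
clock: 17.32
position: [0.5416, -0.2451, 0.4511]
tool_rot: [-3.123, -0.011, 0.639]
force: [-0.2, -1.7, -0.2]
grip_width: 0.047
```

```bash
python3 - <<'E'
from look import *
from seat import ov2
look("27");ov2("27",1.45)
a=cv2.imread("pics/s27.png")[175:225,285:335];b=cv2.imread("pics/d27.png")[165:210,300:360]
cv2.imwrite("pics/v27a.png",cv2.resize(a,(600,600),interpolation=2))
cv2.imwrite("pics/v27b.png",cv2.resize(b,(720,540),interpolation=2))
E
```

```text
17.3167 [ 0.5416 -0.2451  0.4511] [-3.123 -0.011  0.639] [-0.2 -1.7 -0.2] [-0.13  0.04 -0.04] 0.046962960530680435
```

View pics/o27.png

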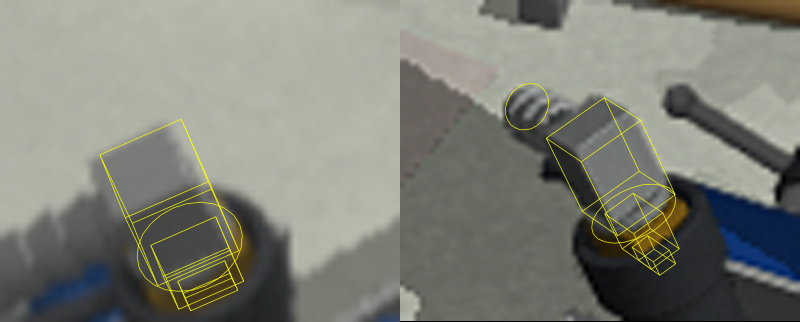

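View pics/v27a.png

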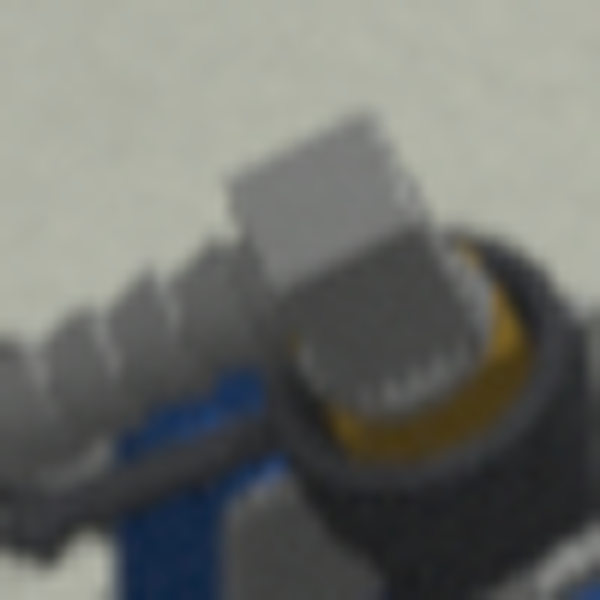

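View pics/v27b.png

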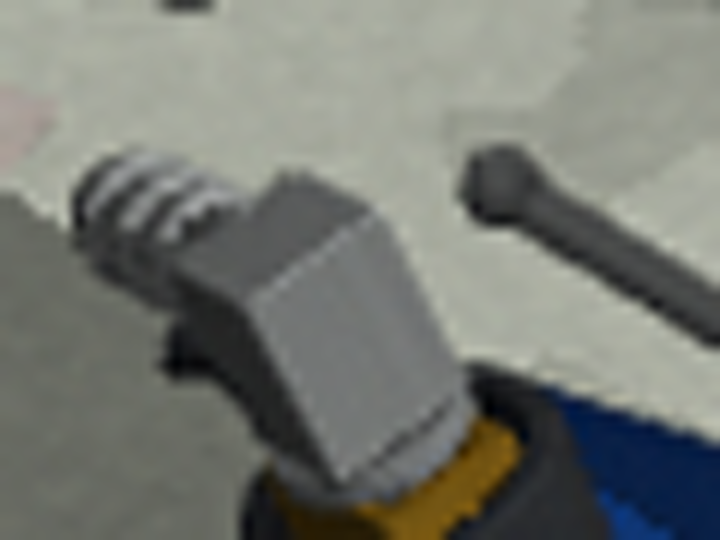

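```bash
cat > fe27.py <<'E'
import fe16
from fe16 import *
fe16.A=cam("s27");fe16.B=cam("d27");fe16.az=-.85
pa=[((16,-16,48),(232,183)),((16,16,48),(283,292)),((-16,16,48),(425,228)),((-16,-16,48),(368,112))]
pb=[((16,16,48),(180,262)),((-16,16,48),(255,298)),((-16,-16,48),(380,212)),((16,-16,48),(290,175)),((-16,16,6),(338,478))]
fe16.Xa=np.array([p[0] for p in pa])/1e3;fe16.Ua=np.array([p[1] for p in pa])/12+[285,175]-.5
fe16.Xb=np.array([p[0] for p in pb])/1e3;fe16.Ub=np.array([p[1] for p in pb])/12+[300,165]-.5
R,o,f=fit();print(f.round(1));report(R,o)
C=Rz(-.213)@Ry(np.radians(25))@Rz(-.622);e=C.T@R;print("axis in pointer frame deg",np.degrees(np.arcsin(e[:2,2])).round(1))
E
python3 fe27.py
```

```text
[-0.9 -0.2 -0.7  0.1 -0.1 -1.2 -0.  -0.9 -1.6  0.6 -0.7  1.   0.6 -0.3
  0.7 -0.4  0.3  1.6]
o [ 0.5312 -0.0939  0.1833] axis [ 0.453 -0.15   0.879] o-M in coupling mm [ 0.7  0.6 -1.6] axis in lean frame deg (x lean): [ 3.3 -2.9] x angle from pointer 0.098 => s 1.402
axis in initial sleeve frame [ 1.3 -4.3 85.6] outlet [ 0.5929 -0.1477  0.1775]
axis in pointer frame deg [ 4.4 -0.4]
```

```bash
python3 - <<'E'
from h import *
A=cam("s27");B=cam("d27");C=Rz(-.213)@Ry(np.radians(25))@Rz(-.622);M0=np.array([.531,-.0939,.1851])
for s in(1.25,1.35,1.45,1.55):
    M=M0-C[:,2]*.003*(s-.316);E=C@Rz(1.5-s)
    for c in((20,15),(20,-15),(-20,-15),(-20,15)):
        q=[M+E@np.array([c[0],c[1],z])/1 for z in ()]
        P=np.array([M+E@(np.array([*c,z])/1e3) for z in(0,-6)])
        print(s,c,"scene",((proj(A,P)-[285,175]+.5)*12).round(0).tolist(),"side",((proj(B,P)-[300,165]+.5)*12).round(0).tolist())
b=cv2.imread("pics/d27.png")[195:215,315:350];a=cv2.imread("pics/s27.png")[190:220,305:335]
cv2.imwrite("pics/v27d.png",cv2.resize(b,(770,440),interpolation=2));cv2.imwrite("pics/v27c.png",cv2.resize(a,(600,600),interpolation=2))
E
```

```text
1.25 (20, 15) scene [[362.0, 439.0], [370.0, 456.0]] side [[261.0, 482.0], [273.0, 507.0]]
1.25 (20, -15) scene [[291.0, 344.0], [299.0, 361.0]] side [[372.0, 382.0], [383.0, 407.0]]
1.25 (-20, -15) scene [[461.0, 236.0], [469.0, 254.0]] side [[513.0, 429.0], [525.0, 454.0]]
1.25 (-20, 15) scene [[534.0, 330.0], [542.0, 348.0]] side [[401.0, 532.0], [414.0, 557.0]]
1.35 (20, 15) scene [[351.0, 437.0], [360.0, 454.0]] side [[265.0, 475.0], [277.0, 500.0]]
1.35 (20, -15) scene [[294.0, 334.0], [302.0, 352.0]] side [[385.0, 379.0], [396.0, 404.0]]
1.35 (-20, -15) scene [[472.0, 240.0], [480.0, 258.0]] side [[511.0, 439.0], [523.0, 464.0]]
1.35 (-20, 15) scene [[532.0, 341.0], [540.0, 359.0]] side [[389.0, 538.0], [401.0, 563.0]]
1.45 (20, 15) scene [[341.0, 434.0], [350.0, 451.0]] side [[269.0, 468.0], [282.0, 492.0]]
1.45 (20, -15) scene [[297.0, 325.0], [306.0, 342.0]] side [[398.0, 376.0], [410.0, 401.0]]
1.45 (-20, -15) scene [[483.0, 244.0], [491.0, 262.0]] side [[508.0, 449.0], [520.0, 474.0]]
1.45 (-20, 15) scene [[529.0, 352.0], [537.0, 370.0]] side [[377.0, 543.0], [389.0, 568.0]]
1.55 (20, 15) scene [[332.0, 430.0], [341.0, 447.0]] side [[275.0, 460.0], [287.0, 484.0]]
1.55 (20, -15) scene [[302.0, 316.0], [311.0, 333.0]] side [[411.0, 375.0], [423.0, 399.0]]
1.55 (-20, -15) scene [[493.0, 250.0], [501.0, 268.0]] side [[504.0, 459.0], [515.0, 484.0]]
1.55 (-20, 15) scene [[525.0, 363.0], [533.0, 381.0]] side [[364.0, 547.0], [377.0, 572.0]]
```

View pics/v27d.png

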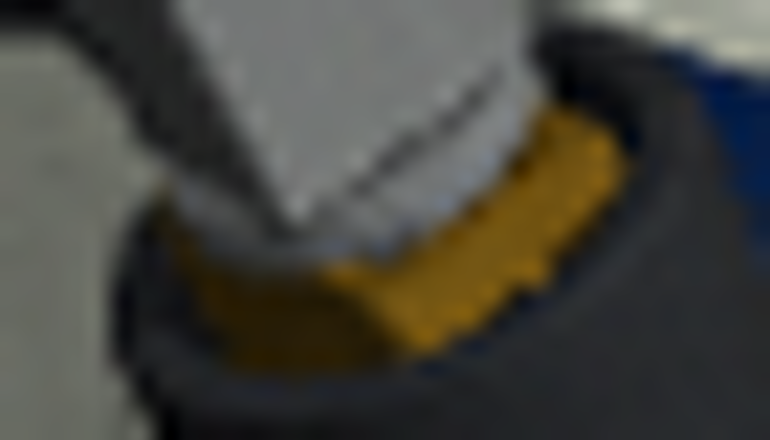

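View pics/v27c.png

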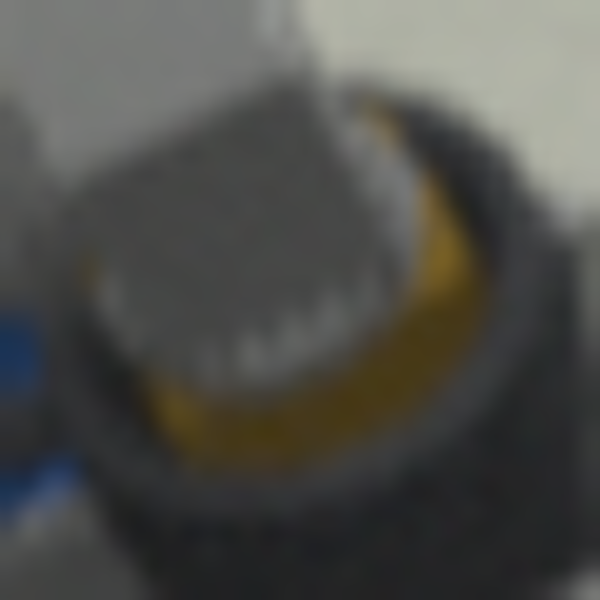

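Call:
{"method": "step_arm", "body": {
  "plan": [
    [[1,4,0,0],[2,8,0,0],[3.2,10.7,0,0],[3.2,10.7,-3,0],[3.2,10.7,-6,0],[3.2,10.7,-9,0],[3.2,10.7,-10,0],[3.2,10.7,-10,0]]
  ]
}}

```text
clock: 18.08
position: [0.5748, -0.1314, 0.3495]
tool_rot: [-3.118, -0.011, 0.646]
force: [-0.7, 0.0, 0.1]
grip_width: 0.0466
```

Call:
{"method": "step_arm", "body": {
  "plan": [
    [[0,0,0,0],[0,0,0,0],[0,0,0,0]]
  ],
  "jaw": 1
}}

```text
clock: 18.33
position: [0.575, -0.1311, 0.3509]
tool_rot: [-3.119, -0.012, 0.646]
force: [-2.5, 0.7, 0.3]
grip_width: 0.0259
```

Call:
{"method": "step_arm", "body": {
  "plan": [
    [[-0.25,-0.25,0,-0.07],[-0.55,-0.5,0,-0.14],[-0.55,-0.5,0,-0.14],[-0.55,-0.5,0,-0.14]]
  ]
}}

```text
clock: 18.67
position: [0.5696, -0.1359, 0.3519]
tool_rot: [-3.12, -0.013, 0.508]
force: [-1.6, 0.9, 4.4]
grip_width: 0.0253
```

Call:
{"method": "step_arm", "body": {
  "plan": [
    [[0,0,0,0],[0,0,0,0],[0,0,0,0],[0,0,4,0],[0,0,8,0],[-1,-3,10,0],[-2,-6,10,0],[-3,-10,10,0],[-3,-10,10,0]]
  ],
  "jaw": 0.45
}}

```text
clock: 19.42
position: [0.5375, -0.2437, 0.4515]
tool_rot: [-3.122, -0.01, 0.5]
force: [-1.3, -1.6, -0.4]
grip_width: 0.0471
```

```bash
python3 - <<'E'
from look import *
from seat import ov2
look("28");ov2("28",1.5)
a=cv2.imread("pics/s28.png")[175:225,285:335];b=cv2.imread("pics/d28.png")[165:210,300:360]
cv2.imwrite("pics/v28a.png",cv2.resize(a,(600,600),interpolation=2))
cv2.imwrite("pics/v28b.png",cv2.resize(b,(720,540),interpolation=2))
E
```

```text
19.4167 [ 0.5375 -0.2437  0.4515] [-3.122 -0.01   0.5  ] [-1.3 -1.6 -0.4] [-0.05  0.01 -0.01] 0.04707081913413358
```

View pics/o28.png

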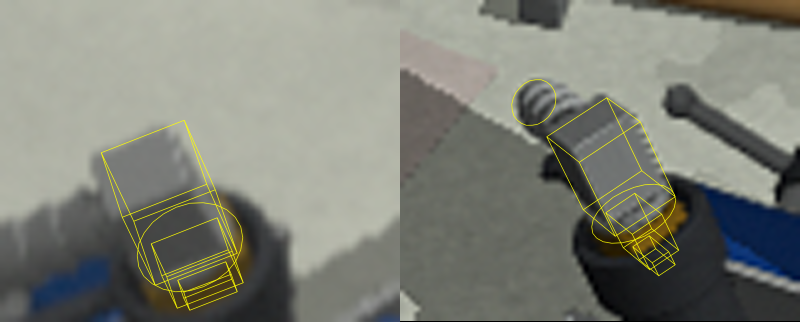

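View pics/v28a.png

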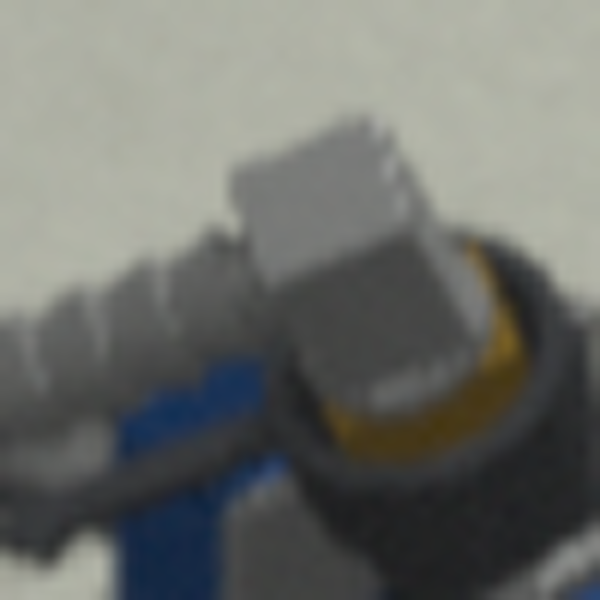

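View pics/v28b.png

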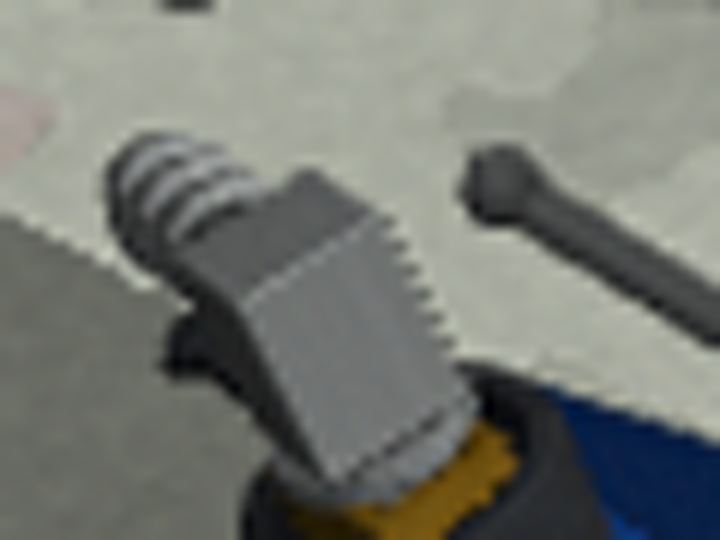

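```bash
sed -e 's/"s27"/"s28"/;s/"d27"/"d28"/;s/(232,183)/(235,180)/;s/(283,292)/(272,283)/;s/(425,228)/(415,232)/;s/(368,112)/(368,115)/;s/(180,262)/(172,262)/;s/(255,298)/(242,302)/;s/(380,212)/(385,216)/;s/(290,175)/(315,170)/;s/(338,478)/(325,478)/' fe27.py > fe28.py; python3 fe28.py
python3 - <<'E'
from h import *
a=cv2.imread("pics/s28.png")[190:240,260:320];cv2.imwrite("pics/v28c.png",cv2.resize(a,(720,600),interpolation=2))
E
```

```text
[-0.9 -0.5 -0.8  0.6 -0.1 -1.   0.5 -0.9 -0.5 -0.2 -0.4  0.4  0.3 -0.1
 -0.2  0.   0.3  1.8]
o [ 0.5315 -0.0932  0.1828] axis [ 0.441 -0.185  0.878] o-M in coupling mm [ 0.6  1.4 -2. ] axis in lean frame deg (x lean): [ 3.1 -5. ] x angle from pointer 0.007 => s 1.493
axis in initial sleeve frame [-0.  -5.9 84.1] outlet [ 0.5876 -0.1528  0.1774]
axis in pointer frame deg [ 5.5 -2.2]
```

View pics/v28c.png

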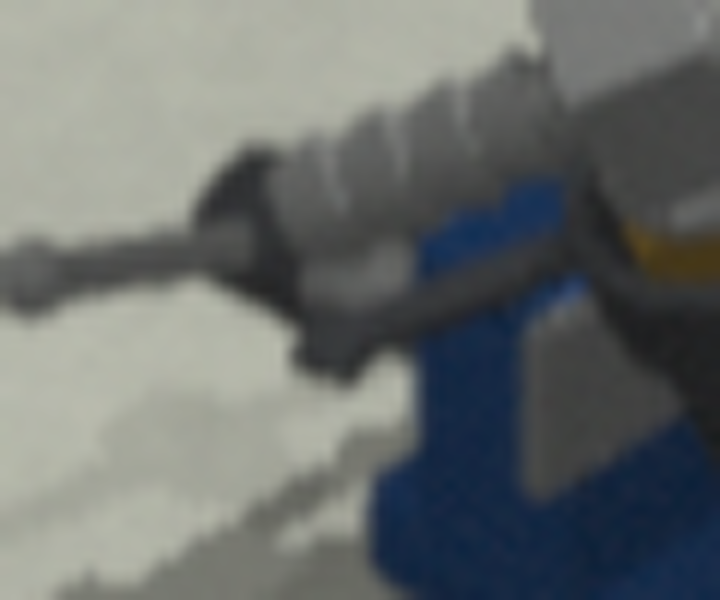

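```bash
python3 - <<'E'
from h import *
O=np.array([.531,-.0939,.1851])
for pt in(-.55,-.622,-.70):
    C=Rz(-.213)@Ry(np.radians(25))@Rz(pt); O0=O+C[:,2]*.003*.316
    P=np.array([O0+C@[r,0,-.012] for r in(.035,.06,.092)])
    print(pt,"scene",((proj(cam("s28"),P)-[260,190]+.5)*12).round().tolist(),"side(v28b)",((proj(cam("d28"),P)-[300,165]+.5)*12).round().tolist())
E
```

```text
-0.55 scene [[561.0, 254.0], [446.0, 307.0], [299.0, 374.0]] side(v28b) [[307.0, 429.0], [241.0, 387.0], [160.0, 335.0]]
-0.622 scene [[558.0, 245.0], [441.0, 291.0], [291.0, 349.0]] side(v28b) [[317.0, 421.0], [259.0, 374.0], [187.0, 317.0]]
-0.7 scene [[555.0, 235.0], [436.0, 273.0], [284.0, 322.0]] side(v28b) [[329.0, 414.0], [279.0, 361.0], [218.0, 297.0]]
```

Call:
{"method": "step_arm", "body": {
  "plan": [
    [[-3,-5,4,0],[-6,-8,5,0],[-6,-8,5,0],[-6,-8,5,0],[-6,-8,5,0],[-6,-8,5,0]]
  ]
}}

```text
clock: 20.02
position: [0.4797, -0.3164, 0.5016]
tool_rot: [-3.12, -0.013, 0.507]
force: [0.1, 0.6, -0.2]
grip_width: 0.0466
```

```bash
python3 - <<'E'
from look import *
from seat import ov2
look("29")
d=cv2.absdiff(cv2.imread("pics/d28.png"),cv2.imread("pics/d29.png"))[165:230,300:345];print("side diff",d.max(),d.mean())
E
```

```text
20.0167 [ 0.4797 -0.3164  0.5016] [-3.12  -0.013  0.507] [ 0.1  0.6 -0.2] [ 0.02 -0.02  0.06] 0.0466346743636142
side diff 78 2.887065527065527
```

View pics/s29.png

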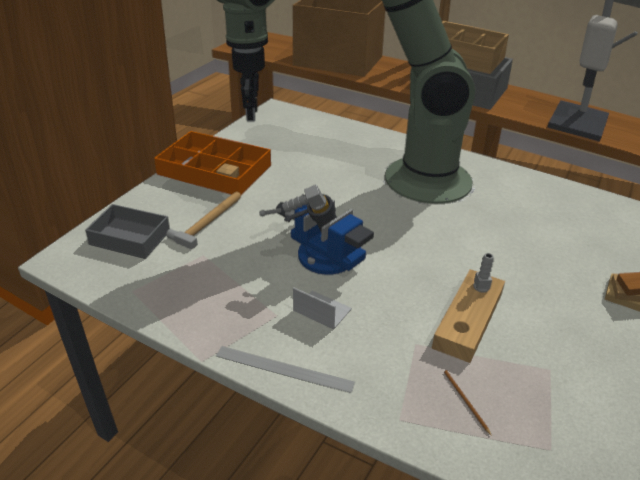

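View pics/d29.png

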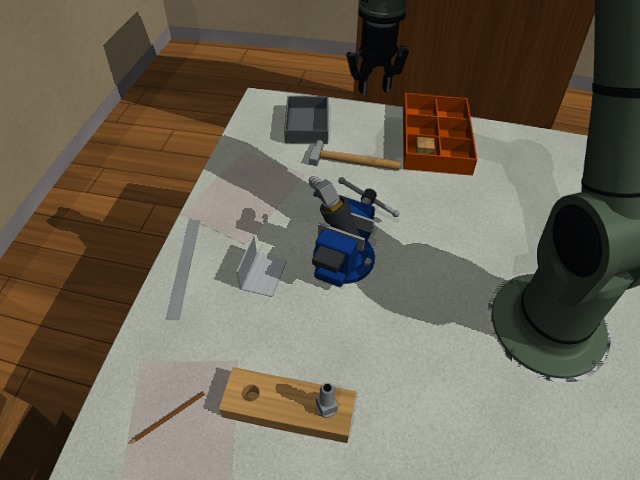

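```bash
python3 - <<'E'
from h import *
a=cv2.imread("pics/s29.png")[178:223,270:340];b=cv2.imread("pics/d29.png")[165:220,295:355]
cv2.imwrite("pics/v29a.png",cv2.resize(a,(770,495),interpolation=2));cv2.imwrite("pics/v29b.png",cv2.resize(b,(600,550),interpolation=2))
E
```

```text
(no output)
```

View pics/v29a.png

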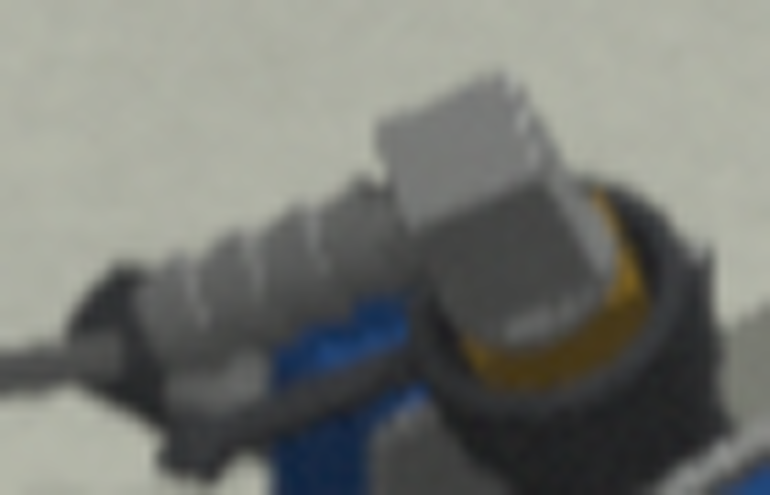

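View pics/v29b.png

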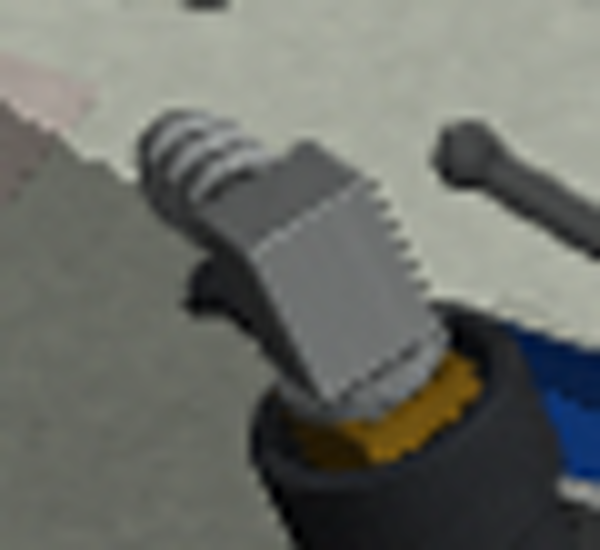

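```bash
python3 -c "
from workcell import bot
print(bot.job_done(), bot.observe()['clock'])"
```

```text
the job is handed in; nothing more can be done
the job is handed in; nothing more can be done
```

I handed the job in at about 20 s. The elbow is out of the rack, seated in the fitting and turned clockwise until its outlet stands over the pointer tab. The gripper is open and well clear.

**How it went:**
- I gripped the elbow by its y faces and tilted it about 18° in the jaws against the rim of the rack hole.
- I pushed the tail into the slanted mouth, let go, then pressed the top with about 56 N. The flange looked flush on the sleeve while pressed.
- I turned it by its outlet in two goes, from about 0.3 rad on the sleeve to the pointer.

**Last checks:**
- **Angle:** the elbow fit gives a sleeve value of about 1.49. The sleeve's own brass corner reads about 1.55, and a re-reading of the tab line makes the elbow about 1.52. These agree within my measuring error and are below the 1.8 limit.
- **Seating:** the elbow does not stay quite square once released. It droops about 5–6° towards the outlet, with the centre of its flange underside about 1.5 mm above flush. This fits the play in the mouth, with the front edge of the flange resting on the sleeve, but I could not confirm it directly.
- **Bystanders:** in the last pictures the straight fitting is still in the rack, and the hammer and bracket look unmoved.
- **Forces:** the largest wrist force I saw was about 57 N, during the seating press. I only read it at the end of each move.

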